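# Weigh two sample cassettes and load the heavier one

### The job

One of the two look-alike sample cassettes carries the bigger charge: set one on each pan of the balance, let go of both and let it settle to see which is heavier. Then take the heavier one to the mouth of the blue-walled loading channel and slide it along, feeling for the stop, until it has pushed the stop's red pin fully in, and leave it there; leave the lighter one standing on its pan. Push the stop with no more than 20 N, set things down gently, keep the cassettes upright and leave everything else on the bench where it is.

Things in the scene. Friction and masses are not known exactly. Their poses are not given: they have to be found in the camera images.
- cassette_1: closed aluminium cassette with a yellow band, 44 x 44 mm, 42 mm high, and on its lid a black grip fin 34 mm long (its x axis), 14 mm thick (y), 28 mm high, so 70 mm high in all; origin at the centre of its underside, z up. Weighs 0.2 to 0.5 kg; it looks just like the other but differs by at least 80 g. Which is heavier changes from start to start
- cassette_2: the other cassette, same shape, size and axes as cassette_1
- pan_left: round steel pan, 100 mm across, flat on top, at the balance's left (+y) end; origin at the centre of its top face. It stays level and moves only up and down, 8 mm either way from the middle, opposite to the other pan; empty, it floats about its middle height, 85 mm over the worktop, with next to no resistance until it meets its end stop. Body axes as the balance's: y points from pan_right to pan_left
- pan_right: the other pan, 200 mm from pan_left (centre to centre), same shape, at the right (-y) end
- beam (a joint): tilt of the balance beam with its red pointer, rad: 0 level, about +0.08 when the left pan is up (the right one down, heavier), about -0.08 when the left pan is down (heavier)
- channel_mouth (a point): point on the channel's floor (8 mm over the worktop) in its open mouth, where a cassette's underside centre can be set down between no walls yet. Its x axis points along the channel towards the stop, z up
- channel_floor (a point): point on the channel's floor, on its centre line, 65 mm further in than channel_mouth, same axes. Blue side walls 21 mm high, 48 mm apart (2 mm of play either side of a cassette square to the channel), run from x = -30 to +120 mm in this frame and flare outwards from -30 to -58 mm. A cassette is in the channel when its origin is beyond x = -20 mm
- pin (a joint): travel of the red pin (16 mm across) that sticks out of the stop block towards the mouth, m: 0 out, 0.008 fully in (from 0.006 on it counts as fully in). It resists with about 4 to 5 N while it slides in and stays where it is left; then the spring buffer behind it begins to give
- buffer (a joint): how far the stop block is pushed back against its two springs, m: 0 at rest, 4 N for each mm; 0.005 (20 N) must not be passed, 0.008 is its hard end. It springs back when let go
- channel: the loading channel; axes as channel_floor, which lies 8 mm over this origin. Its dark stop (spring-backed block and carriage, 36 mm long, 35 mm high) is clamped in a different place at each start and its place is not measured: feel for it. The front of a cassette first meets the pin 28 to 68 mm beyond channel_floor along x, so with its origin 6 to 46 mm beyond
- dropper: bystander: small amber dropper bottle, 37 mm across, 86 mm high; origin under its centre
- stopper: bystander: brown rubber stopper, 40 mm across, 30 mm high; origin under its centre
- lab_timer: bystander: small white timer, 70 x 62 x 18 mm, lying to the right; origin under its centre
- reagent_bottle: bystander: clear bottle with a blue stopper, 81 mm across, 177 mm high, behind the balance; origin under its centre

How it is judged:
By the outcome, as a careful person would: the job done as asked, in the order asked, and still so for the second after the job is handed in, with the robot touching nothing.
It also fails if it takes over 72 s, if anything falls off the work surface, if the arm or the gripper's body presses on something with over 40 N, if the wrist force passes 120 N, or if a joint passes its speed limit or range.

### The arm

A 6-joint arm with a two-finger parallel gripper is mounted at the origin on a cart in front of the work surface, level with it; the furniture and walls round the work are solid. World frame = base frame: x ahead of the robot, y to its left, z up, the work surface at z = 0. Lengths are in m, angles in rad, forces in N, time in s.
With the tool pointing down it reaches from about 0.325 to 0.775 m from the base axis. Payload 5.5 kg.
Tool frame: the origin (TCP) lies on the centre line of the jaws, within the pads' length; the fingertips stand bot.tips_ahead ahead of it and the grasp point (between the pads) lies 11 mm behind it (bot.tips_ahead is the distance from the TCP to the fingertips, in m); z points along the fingers, y is the line along which they close (so a half turn about z gives the same grasp; the last joint's range is limited). The gripper opens to 88 mm and grips with 3 to 60 N. Pads are 20 mm wide; open, the fingers measure 115 mm over their backs; the gripper's body (75 mm by 178 mm) begins 61 mm behind the grasp point.
Start: joints at [-1.261, 0.091, 1.231, -0, 1.82, -0.057], TCP at [0.215, -0.56, 0.201] pointing down, gripper open.
Joint ranges: [-2.87, 2.87], [-0.86, 2.18], [0.17, 2.46], [-1.51, 4.65], [0.06, 2.69], [-2.65, 2.65]. Speed limits (rad/s): [2.57, 2.57, 3.01, 3.14, 3.14, 3.14].

### API

Orientations are given as a rotation vector (axis times angle).
In Python, from rig import bot, snapshot, camera_model gives the robot as it stands. The module is installed in compiled form; this text tells all that it offers.
- The arm moves only by the tool step_arm, never from a script. Its arguments are lists of equal length, an entry for each row: "slide": the shift along the tool's x, y, z in mm, a list of three; "rotation": the turn, a rotation vector about the tool's x, y, z in degrees, a list of three; "jaw": the gripper's target within -1 to 1 (shut at 1, half-way at 0, fully open at -1). A call has 1 to 20 rows; each row shifts and turns the commanded pose from where the row before left it, along the tool's axes as they then stand; what a row does not reach is not made up. A row lasts 1/8 s, in which the tool goes at most 62.5 mm and 10.7 degrees, less where a joint would pass 70% of its speed; a pose out of reach is approached as far as the arm can. A call with a gripper value outside its range is refused whole. The fingers move at their own pace and stop on an object; "force" is the grip in N (left out, the last holds). Time passes only in rows, so rows that do not move let the fingers close. It gives the time, the measured TCP pose, the force, the opening and the grip force at its end, in the units of the state.
- bot.get_obs(): the state, without advancing time (a new reading comes with each control period).
- snapshot(name): name is "scene" or "side" or "wrist"; returns (picture, depth): 384x512x3 uint8, red, green, blue; 384x512 float32, m along the optical axis (not along the pixel's ray), 0 where there is no reading.
- camera_model(name): a dict with "K" (3x3 intrinsics, pixels), "extrinsics" (4x4, takes a point from world to camera coordinates); the wrist camera has in their place "mount" (4x4, takes a point from camera to tool coordinates, whose origin is the TCP and whose axes are the flange's). Camera axes: x right, y down, z forward; pixel columns grow to the right and rows downward; lengths in m; the calibration is good to about 2 mm. The wrist camera is an equidistant fisheye: a pixel r from the principal point sees the ray r / f radians off the axis. A picture is of the moment at which its call begins: read the wrist's pose just before it. camera_model takes no time and is no camera call.
- bot.hand_in(): hands the job in; it is judged then, once.
The state is a dict: "time_s": time; "qpos": joint angles; "joint_velocities": joint speeds; "joint_torque": joint torques, N m; "eef_pos": TCP position; "tcp_rot": TCP orientation; "force": force on the tool from outside, world axes, zero at the start; "torque": the same for the moment, N m; "width": finger opening in m; "finger_force": force on a finger pad.
Only numpy, scipy, OpenCV 4.12 (cv2) and the standard library are available. Lean on these libraries where they do the work, as an engineer would, in place of code of your own. Each camera call takes 0.05 s, during which the arm holds its last target. There are 200 camera calls.

## Working session

There is one attempt and no reset: what is moved stays moved. The work goes in short steps, Python scripts to look and compute and a tool call to move; the robot and the scene stay as the last step left them, time stands still between calls to the robot, and variables do not carry over. Pictures are saved under pics/ and viewed, at most 12 in all, crops included, and the job is handed in when it is done.

Besides the shell and the picture viewer there is one more tool, called after "Emit:" by a JSON object that holds its "name" and its "arguments". step_arm: Moves the arm, as the interface text tells. Its arguments: {"type":"object","properties":{"slide":{"type":"array"},"rotation":{"type":"array"},"jaw":{"type":"array"},"force":{"type":"number"}},"required":["slide","rotation","jaw"]}

```bash
mkdir -p pics; python3 - <<'E'
from rig import bot,snapshot,camera_model
import cv2,numpy as np
o=bot.get_obs();print(o,bot.tips_ahead)
for n in ["scene","side"]:
    p,d=snapshot(n);cv2.imwrite(f"pics/{n}0.png",p[:,:,::-1]);np.savez(f"{n}0.npz",p=p,d=d)
    m=camera_model(n);print(n,m)
print(camera_model("wrist"))
E
```

```text
{'time_s': 0.0, 'qpos': array([-1.26071602e+00,  9.18854346e-02,  1.23185634e+00, -4.28651097e-06,
        1.81978266e+00, -5.66932076e-02]), 'joint_velocities': array([ 3.20899058e-04, -9.14911162e-06,  5.59293389e-05,  2.75596276e-04,
       -3.41552757e-04,  2.74316413e-04]), 'joint_torque': array([-2.51984620e-04, -4.46451473e+01, -4.06450653e+01,  6.97266217e-02,
        2.90489767e-02, -1.39301378e-04]), 'eef_pos': array([ 0.21506461, -0.55978323,  0.19970769]), 'tcp_rot': array([-3.08703018e+00, -5.72551664e-01,  3.89652633e-04]), 'force': array([-0.52678922, -0.86708795,  0.55243588]), 'torque': array([ 0.02442398, -0.00231814, -0.04040216]), 'finger_force': 0.0, 'width': 0.08789487711949848} 0.008
scene {'K': array([[369.16446312,   0.        , 251.58144978],
       [  0.        , 369.16446312, 188.75255028],
       [  0.        ,   0.        ,   1.        ]]), 'extrinsics': array([[-0.69950722, -0.71442192, -0.01705805,  0.35637059],
       [-0.3886568 ,  0.40035719, -0.82985542,  0.3264305 ],
       [ 0.59969621, -0.57386013, -0.55771768,  0.96537222],
       [ 0.        ,
[... 280 characters left out ...]
5],
       [-0.14909337, -0.50677949, -0.84908522,  0.14482014],
       [ 0.23111671,  0.81703903, -0.52823507,  1.68124967],
       [ 0.        ,  0.        ,  0.        ,  1.        ]])}
{'K': array([[297.31863964,   0.        , 254.82310132],
       [  0.        , 297.31863964, 190.98439723],
       [  0.        ,   0.        ,   1.        ]]), 'mount': array([[ 4.28827741e-04, -9.54445890e-01, -2.98383746e-01,
         8.12693854e-02],
       [ 9.99999363e-01,  9.77662059e-05,  1.12444099e-03,
        -6.79259251e-04],
       [-1.04404623e-03, -2.98384038e-01,  9.54445324e-01,
        -1.83060495e-01],
       [ 0.00000000e+00,  0.00000000e+00,  0.00000000e+00,
         1.00000000e+00]])}
```

View pics/scene0.png

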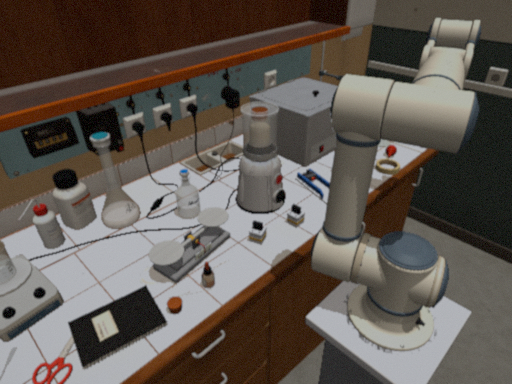

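View pics/side0.png

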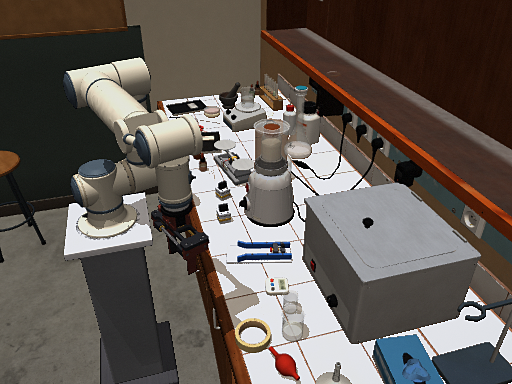

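Scene view: cassettes at about (258,232) and (296,214), pans at (167,255) and (213,217), and the channel partly hidden by the arm near (313,182). Side view: cassettes at (222,191) and (224,213), channel around (262,250).

```bash
cat > h.py <<'E'
import numpy as np,cv2
from rig import bot,snapshot,camera_model
from scipy.spatial.transform import Rotation as R
def cloud(n,d):
    m=camera_model(n);K=m["K"];v,u=np.indices(d.shape)
    c=np.stack([(u-K[0,2])/K[0,0]*d,(v-K[1,2])/K[1,1]*d,d],-1)
    E=m["extrinsics"];return (c-E[:3,3])@E[:3,:3]
def wcast(uv,pose,z):
    m=camera_model("wrist");K=m["K"];M=m["mount"];uv=np.atleast_2d(uv).astype(float)
    q=(uv-K[:2,2])/K[0,0];r=np.linalg.norm(q,axis=1);s=np.sin(r)/np.maximum(r,1e-9)
    c=np.c_[q*s[:,None],np.cos(r)]
    T=R.from_rotvec(pose[1]);D=T.apply(c@M[:3,:3].T);o=pose[0]+T.apply(M[:3,3])
    return o+D*((z-o[2])/D[:,2])[:,None]
E
python3 - <<'E'
from h import *
ims=[]
for n,(a,b,c,e) in dict(scene=(130,170,350,300),side=(180,120,310,300)).items():
    f=np.load(n+"0.npz");P=cloud(n,f["d"]);p=f["p"]
    cr=p[b:e,a:c,::-1]
    ims.append(cv2.resize(cr,(int(cr.shape[1]*3.0*(130/180 if n=="side" else 1)*1.0),390),interpolation=cv2.INTER_CUBIC) if n=="scene" else cv2.resize(cr,None,fx=390/180,fy=390/180))
    hsv=cv2.cvtColor(p,cv2.COLOR_RGB2HSV);
    reg=(P[...,2]>.003)&(P[...,2]<.12)&(P[...,0]>.3)&(P[...,0]<.8)&(abs(P[...,1])<.6)
    for nm,lo,hi in [("yellow",(20,80,80),(35,255,255)),("blue",(100,80,60),(125,255,255)),("dark",(0,0,0),(180,255,50))]:
        mk=(cv2.inRange(hsv,lo,hi)>0)&reg
        k,l,s,ce=cv2.connectedComponentsWithStats(mk.astype(np.uint8))
        for i in range(1,k):
            if s[i,4]>12: print(n,nm,ce[i].round(),s[i,4],np.median(P[l==i],0).round(3),P[l==i].min(0).round(3),P[l==i].max(0).round(3))
    # pans: points at z 0.07-0.1 
    mk=(P[...,2]>.072)&(P[...,2]<.098)&reg
    k,l,s,ce=cv2.connectedComponentsWithStats(mk.astype(np.uint8))
    for i in range(1,k):
        if s[i,4]>150: q=P[l==i];print(n,"z85",ce[i].round(),s[i,4],np.median(q,0).round(3),q.min(0).round(3),q.max(0).round(3))
w=800/sum(i.shape[1] for i in ims)
im=np.hstack(ims);im=cv2.resize(im,None,fx=min(1,w),fy=min(1,w));cv2.imwrite("pics/crop.png",im);print(im.shape)
E
```

```text
scene yellow [191. 237.] 16 [0.545 0.223 0.071] [0.531 0.218 0.068] [0.555 0.229 0.074]
scene blue [310. 183.] 94 [ 0.517 -0.322  0.028] [ 0.428 -0.352  0.017] [ 0.589 -0.287  0.033]
scene blue [322. 179.] 32 [ 0.492 -0.375  0.029] [ 0.456 -0.39   0.022] [ 0.529 -0.363  0.036]
scene dark [308. 173.] 13 [ 0.558 -0.365  0.034] [ 0.551 -0.381  0.025] [ 0.564 -0.356  0.042]
scene dark [280. 196.] 81 [ 0.494 -0.123  0.072] [ 0.479 -0.15   0.046] [ 0.503 -0.109  0.083]
scene dark [254. 210.] 45 [ 0.55  -0.049  0.013] [ 0.505 -0.104  0.008] [ 0.623 -0.036  0.016]
scene dark [296. 209.] 47 [ 0.413 -0.116  0.062] [ 0.399 -0.12   0.048] [ 0.428 -0.113  0.073]
scene dark [257. 225.] 52 [0.446 0.036 0.061] [0.431 0.027 0.049] [0.46  0.042 0.074]
scene dark [194. 244.] 28 [0.525 0.228 0.052] [0.521 0.212 0.043] [0.528 0.234 0.071]
scene dark [207. 271.] 39 [0.407 0.273 0.059] [0.401 0.262 0.048] [0.417 0.279 0.069]
scene dark [122. 321.] 2786 [0.459 0.499 0.013] [0.383 0.408 0.006] [0.554 0.6   0.019]
scene z85 [304. 146.] 303 [ 0.629 -0.419  0.084] [ 0.6   -0.6    0.072] [ 0.781 -0.409  0.098]
s
[... 1653 characters left out ...]
 [ 0.505 -0.224  0.004] [ 0.686 -0.14   0.021]
side dark [284. 246.] 27 [ 0.564 -0.365  0.038] [ 0.558 -0.375  0.011] [ 0.596 -0.347  0.049]
side dark [256. 247.] 25 [ 0.485 -0.322  0.014] [ 0.448 -0.335  0.011] [ 0.526 -0.306  0.018]
side dark [314. 265.] 27 [ 0.609 -0.523  0.078] [ 0.606 -0.533  0.048] [ 0.613 -0.497  0.091]
side z85 [224. 144.] 184 [0.529 0.318 0.086] [0.48  0.269 0.08 ] [0.578 0.374 0.094]
side z85 [243. 164.] 230 [0.56  0.12  0.087] [0.512 0.072 0.08 ] [0.609 0.176 0.093]
side z85 [266. 204.] 347 [ 0.56  -0.19   0.084] [ 0.476 -0.217  0.072] [ 0.685 -0.098  0.098]
side z85 [314. 263.] 188 [ 0.611 -0.522  0.085] [ 0.601 -0.6    0.072] [ 0.615 -0.421  0.098]
(331, 800, 3)
```

View pics/crop.png

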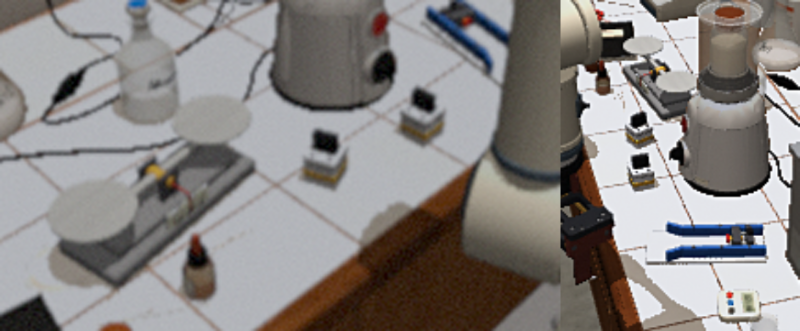

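The crop shows both cassettes standing with fins roughly along x. The channel opens toward the robot, with its stop at the far end. I'll get a closer wrist look, starting with the channel.

Emit:
{"name": "step_arm", "arguments": {"slide": [[0, 0, 0], [0, 0, 0], [41, -42, 0], [41, -42, 0], [41, -42, 0], [41, -42, 0], [41, -42, 0], [0, 0, 0], [0, 0, 0]], "rotation": [[0, 0, 10.5], [0, 0, 10.5], [0, 0, 0], [0, 0, 0], [0, 0, 0], [0, 0, 0], [0, 0, 0], [0, 0, 0], [0, 0, 0]], "jaw": [-1, -1, -1, -1, -1, -1, -1, -1, -1]}}

```text
time_s: 1.23
eef_pos: [0.4199, -0.3501, 0.2004]
tcp_rot: [-3.141, -0.001, 0.001]
force: [-0.4, -0.5, -0.8]
width: 0.0876
finger_force: 0.0
```

```bash
python3 - <<'E'
from h import *
o=bot.get_obs();p,d=snapshot("wrist")
print(o["eef_pos"],o["tcp_rot"],o["force"])
np.savez("w1.npz",p=p,d=d,a=o["eef_pos"],b=o["tcp_rot"]);cv2.imwrite("pics/w1.png",cv2.resize(p[:,:,::-1],(768,576)))
E
```

```text
[ 0.41987241 -0.35012739  0.20043323] [-3.14149718e+00 -1.35997533e-03  1.36661806e-03] [-0.37911169 -0.49410192 -0.78709755]
```

View pics/w1.png

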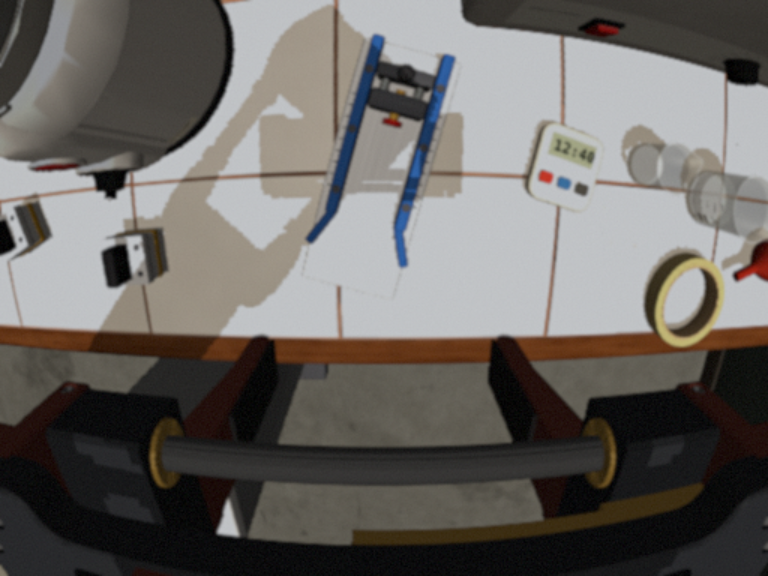

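The wrist view shows the channel well (walls from (315,235)/(402,262) up to (378,40)/(448,60), and the pin head at (392,122) in this 1.5x picture). Cassettes are at left, around (25,230) and (135,258).

```bash
python3 - <<'E'
from h import *
f=np.load("w1.npz");p=f["p"];pose=(f["a"],f["b"])
hsv=cv2.cvtColor(p,cv2.COLOR_RGB2HSV)
m=cv2.inRange(hsv,(100,100,50),(125,255,255));m[:, :190]=0;m[:,320:]=0;m[200:]=0
m=cv2.morphologyEx(m,cv2.MORPH_CLOSE,np.ones((5,5)))
cs,_=cv2.findContours(m,0,2)
for c in cs:
    if cv2.contourArea(c)<60: continue
    a=cv2.approxPolyDP(c,2,True)[:,0]
    print("wall");[print(u,w.round(4)) for u,w in zip(a,wcast(a,pose,.029))]
    # inner/outer edges vs x in world
    W=wcast(c[:,0],pose,.029)
    hull=[]
    for x in np.arange(.42,.62,.01):
        s=W[abs(W[:,0]-x)<.006]
        if len(s)>1: hull.append((round(x,2),s[:,1].min().round(4),s[:,1].max().round(4)))
    print(hull)
r=(cv2.inRange(hsv,(0,120,80),(8,255,255))|cv2.inRange(hsv,(172,120,80),(180,255,255)));r[:, :240]=0;r[:,290:]=0;r[100:]=0
v,u=np.nonzero(r);print("red pin",np.c_[u,v].mean(0),wcast([[u.mean(),v.max()+.5]],pose,.026))
for n in ["scene","side"]:
    g=np.load(n+"0.npz");P=cloud(n,g["d"]).reshape(-1,3)
    for z in np.arange(.06,.44,.04):
        s=P[(abs(P[:,2]-z)<.02)&(P[:,0]>.45)&(P[:,0]<.7)&(P[:,1]>-.26)&(P[:,1]<0)]
        if len(s)>5: print(n,z.round(2),np.percentile(s,2,axis=0)[:2].round(3),np.percentile(s,98,axis=0)[:2].round(3),len(s))
E
```

```text
wall
[300  37] [ 0.5798 -0.4031  0.029 ]
[296  37] [ 0.5796 -0.3983  0.029 ]
[263 149] [ 0.4431 -0.36    0.029 ]
[267 177] [ 0.4082 -0.3653  0.029 ]
[270 176] [ 0.4095 -0.3689  0.029 ]
[268 153] [ 0.4382 -0.3661  0.029 ]
[302  40] [ 0.5762 -0.4055  0.029 ]
[(np.float64(0.42), np.float64(-0.3688), np.float64(-0.3614)), (np.float64(0.43), np.float64(-0.3675), np.float64(-0.3601)), (np.float64(0.44), np.float64(-0.3697), np.float64(-0.36)), (np.float64(0.45), np.float64(-0.3708), np.float64(-0.3612)), (np.float64(0.46), np.float64(-0.3742), np.float64(-0.3635)), (np.float64(0.47), np.float64(-0.3777), np.float64(-0.367)), (np.float64(0.48), np.float64(-0.38), np.float64(-0.3693)), (np.float64(0.49), np.float64(-0.3822), np.float64(-0.3716)), (np.float64(0.5), np.float64(-0.3844), np.float64(-0.375)), (np.float64(0.51), np.float64(-0.3879), np.float64(-0.3774)), (np.float64(0.52), np.float64(-0.3914), np.float64(-0.3796)), (np.float64(0.53), np.float64(-0.3937), np.float64(-0.3831)), (np.float64(0.54), np.float64(-0.396), np.float64(-0.3854)), (np.float64(0.55), np.float64(-0.3995), np.f
[... 1741 characters left out ...]
51] 469
scene 0.18 [ 0.517 -0.168] [ 0.638 -0.057] 564
scene 0.22 [ 0.538 -0.158] [ 0.623 -0.069] 358
scene 0.26 [ 0.54  -0.152] [ 0.622 -0.071] 354
scene 0.3 [ 0.539 -0.153] [ 0.622 -0.071] 383
scene 0.34 [ 0.538 -0.153] [ 0.625 -0.07 ] 399
scene 0.38 [ 0.538 -0.184] [ 0.653 -0.069] 494
side 0.06 [ 0.484 -0.217] [ 0.682 -0.132] 521
side 0.1 [ 0.501 -0.211] [ 0.675 -0.127] 485
side 0.14 [ 0.507 -0.206] [ 0.661 -0.126] 442
side 0.18 [ 0.518 -0.203] [ 0.658 -0.123] 549
side 0.22 [ 0.539 -0.189] [ 0.647 -0.121] 322
side 0.26 [ 0.54  -0.188] [ 0.643 -0.127] 312
side 0.3 [ 0.541 -0.189] [ 0.643 -0.128] 346
side 0.34 [ 0.539 -0.189] [ 0.643 -0.131] 346
side 0.38 [ 0.541 -0.19 ] [ 0.653 -0.073] 493
```

Emit:
{"name": "step_arm", "arguments": {"slide": [[-8, -60, 0], [-8, -60, 0], [-8, -60, 0], [-8, -60, 0], [-8, -60, 0], [0, 0, 0], [0, 0, 0]], "rotation": [[0, 0, 0], [0, 0, 0], [0, 0, 0], [0, 0, 0], [0, 0, 0], [0, 0, 0], [0, 0, 0]], "jaw": [-1, -1, -1, -1, -1, -1, -1]}}

```text
time_s: 2.15
eef_pos: [0.38, -0.0512, 0.2009]
tcp_rot: [3.141, -0.001, 0.0]
force: [0.7, -1.0, -0.3]
width: 0.0876
finger_force: 0.0
```

```bash
python3 - <<'E'
from h import *
o=bot.get_obs();p,d=snapshot("wrist")
print(o["eef_pos"],o["tcp_rot"],o["force"],o["qpos"])
pose=(o["eef_pos"],o["tcp_rot"]);cv2.imwrite("pics/w2.png",cv2.resize(p[:,:,::-1],(768,576)))
np.savez("w2.npz",p=p,d=d,a=pose[0],b=pose[1])
hsv=cv2.cvtColor(p,cv2.COLOR_RGB2HSV)
k=cv2.inRange(hsv,(0,0,0),(180,255,60));k[225:]=0
n,l,s,c=cv2.connectedComponentsWithStats(k)
for i in range(1,n):
    if s[i,4]>60: 
        ct=cv2.findContours((l==i).astype(np.uint8),0,2)[0][0]
        print(s[i],c[i].round(1),wcast(c[i],pose,.07).round(4)); a=cv2.approxPolyDP(ct,2,True)[:,0]
        if s[i,4]<1500: print([(tuple(x),tuple(y[:2].round(3))) for x,y in zip(a.tolist(),wcast(a,pose,.07))])
E
```

```text
[ 0.38003393 -0.05120688  0.20090349] [ 3.14082425e+00 -1.48141578e-03  4.94018324e-04] [ 0.74602977 -1.01190465 -0.31577913] [-2.22056423e-01 -4.98747946e-01  1.74252666e+00 -7.18042702e-04
  1.89733818e+00  1.34945274e+00]
[243   0  55  65 357] [263.6  37.3] [[ 0.5296 -0.0606  0.07  ]]
[((243, 0), (np.float64(0.572), np.float64(-0.039))), ((248, 24), (np.float64(0.544), np.float64(-0.044))), ((263, 46), (np.float64(0.52), np.float64(-0.06))), ((278, 57), (np.float64(0.508), np.float64(-0.075))), ((297, 64), (np.float64(0.501), np.float64(-0.095))), ((296, 61), (np.float64(0.505), np.float64(-0.094))), ((273, 50), (np.float64(0.516), np.float64(-0.07))), ((253, 27), (np.float64(0.541), np.float64(-0.05))), ((248, 16), (np.float64(0.554), np.float64(-0.044))), ((246, 0), (np.float64(0.572), np.float64(-0.042)))]
[489   0  23  34 646] [501.1  14.2] [[ 0.6155 -0.3876  0.07  ]]
[((489, 0), (np.float64(0.63), np.float64(-0.364))), ((492, 24), (np.float64(0.595), np.float64(-0.366))), ((511, 33), (np.float64(0.593), np.float64(-0.407))), ((511, 0), (np.float64(0.646), np.float64(-0.415)))
[... 5984 characters left out ...]
(np.float64(0.337), np.float64(-0.004))), ((205, 215), (np.float64(0.334), np.float64(0.006))), ((204, 213), (np.float64(0.337), np.float64(0.007))), ((194, 216), (np.float64(0.333), np.float64(0.019))), ((169, 216), (np.float64(0.333), np.float64(0.049))), ((199, 216), (np.float64(0.333), np.float64(0.013))), ((202, 219), (np.float64(0.329), np.float64(0.01))), ((200, 224), (np.float64(0.323), np.float64(0.012)))]
[505 211   7  14  77] [508.6 218.2] [[ 0.3183 -0.4462  0.07  ]]
[((511, 211), (np.float64(0.33), np.float64(-0.448))), ((508, 211), (np.float64(0.331), np.float64(-0.44))), ((505, 224), (np.float64(0.309), np.float64(-0.44))), ((511, 224), (np.float64(0.308), np.float64(-0.457)))]
```

View pics/w2.png

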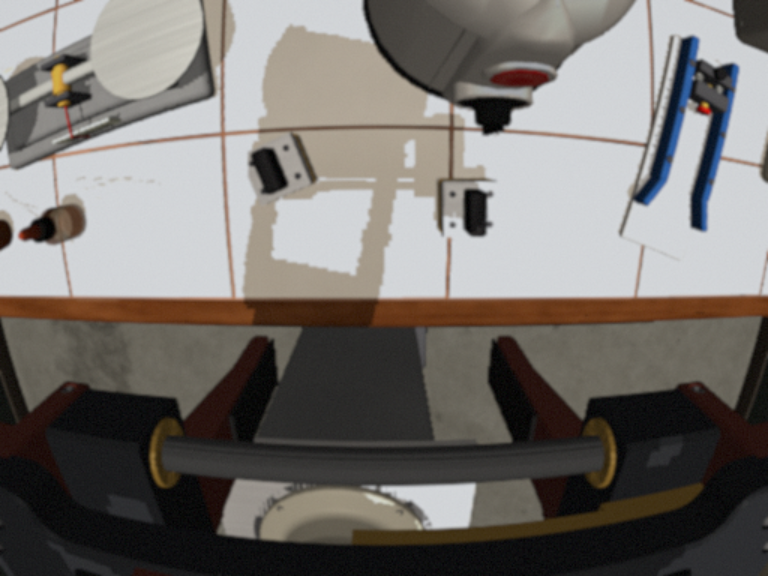

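```bash
python3 - <<'E'
from h import *
p=np.load("w2.npz")["p"]
a=cv2.resize(p[80:145,155:220,::-1],(400,400),interpolation=cv2.INTER_CUBIC);b=cv2.resize(p[110:175,280:345,::-1],(400,400),interpolation=cv2.INTER_CUBIC)
cv2.imwrite("pics/z.png",np.hstack([a,b]))
E
```

```text
(no output)
```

View pics/z.png

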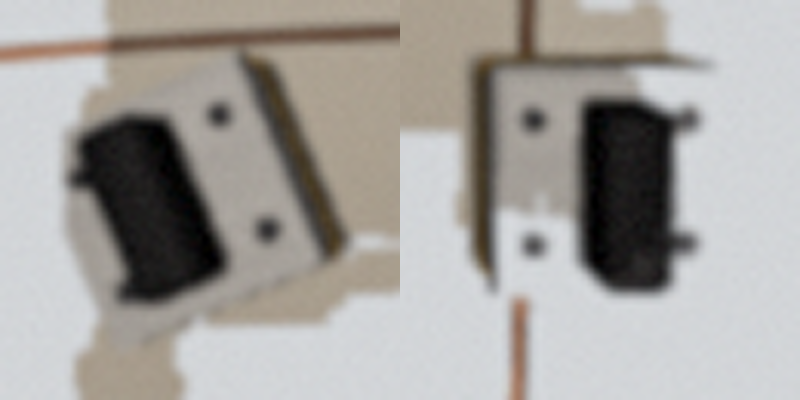

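The zoom shows four lid screws on each cassette: left cassette at (218,114), (266,229), (80,177), (128,290); right at (533,120), (533,244), (687,119), (685,242). Their mean gives the centre, and their edges give the yaw.

```bash
python3 - <<'E'
from h import *
f=np.load("w2.npz");pose=(f["a"],f["b"]);k=65/400
for n,o,q in [("A",(155,80),[(218,114),(266,229),(80,177),(128,290)]),("B",(280,110),[(133,120),(133,244),(287,119),(285,242)])]:
    uv=(np.array(q)+.5)*k-.5+np.array(o)
    W=wcast(uv,pose,.042)[:,:2];e=W[0]-W[1]+W[2]-W[3];g=W[0]+W[1]-W[2]-W[3]
    print(n,W.round(4).tolist(),W.mean(0).round(4),"yaw x",np.degrees(np.arctan2(e[1],e[0])).round(1),"yaw y",np.degrees(np.arctan2(g[1],g[0])).round(1))
E
```

```text
A [[0.4662, 0.023], [0.4441, 0.0143], [0.4556, 0.0504], [0.4334, 0.0416]] [0.4498 0.0323] yaw x 21.5 yaw y -68.7
B [[0.4293, -0.1051], [0.4056, -0.1058], [0.4303, -0.1349], [0.4065, -0.1356]] [ 0.4179 -0.1203] yaw x 1.6 yaw y 91.8
```

Emit:
{"name": "step_arm", "arguments": {"slide": [[35, -42, 0], [35, -41.5, 0], [0, 0, 45], [0, 0, 45], [0, 0, 40], [0, 0, 13], [0, 0, 5], [0, 0, 0], [0, 0, 0], [0, 0, 0], [0, 0, 0], [0, 0, 0], [0, 0, 0], [0, 0, 0]], "rotation": [[0, 0, 0], [0, 0, 0], [0, 0, -10.7], [0, 0, -10.7], [0, 0, 0], [0, 0, 0], [0, 0, 0], [0, 0, 0], [0, 0, 0], [0, 0, 0], [0, 0, 0], [0, 0, 0], [0, 0, 0], [0, 0, 0]], "jaw": [-1, -1, -1, -1, -1, -1, -1, -1, 1, 1, 1, 1, 1, 1], "force": 30}}

```text
time_s: 3.95
eef_pos: [0.45, 0.0335, 0.0528]
tcp_rot: [-3.087, -0.584, 0.0]
force: [0.6, 0.0, 1.0]
width: 0.0314
finger_force: 0.0
```

Emit:
{"name": "step_arm", "arguments": {"slide": [[0, 0, 0], [0, 0, 0], [0, 0, 0], [0, 0, -10], [0, 0, -50], [0, 0, -57], [0, 0, 0], [0, 0, 0], [0, 0, 0]], "rotation": [[0, 0, 0], [0, 0, 0], [0, 0, 0], [0, 0, 0], [0, 0, 0], [0, 0, 0], [0, 0, 0], [0, 0, 0], [0, 0, 0]], "jaw": [1, 1, 1, 1, 1, 1, 1, 1, 1]}}

```text
time_s: 5.08
eef_pos: [0.4493, 0.0334, 0.1682]
tcp_rot: [-3.086, -0.584, 0.004]
force: [0.5, 0.4, -0.4]
width: 0.0009
finger_force: 0.0
```

```bash
python3 - <<'E'
from h import *
F=[]
for i in range(3): snapshot("wrist");F.append(bot.get_obs()["force"])
print(np.round(F,2),bot.get_obs()["width"],bot.get_obs()["finger_force"])
E
```

```text
[[ 0.09  0.23 -1.13]
 [-0.3   0.27  0.22]
 [-0.54  0.08 -0.04]] 0.0002996831225588968 0.0
```

Emit:
{"name": "step_arm", "arguments": {"slide": [[29.6, -39.8, 0], [29.6, -39.8, 0], [29.6, -39.8, 0], [29.6, -39.8, 0], [29.6, -39.8, 0], [29.6, -39.8, 0], [0, 0, 0], [0, 0, 15], [0, 0, 10], [0, 0, 3], [0, 0, 0]], "rotation": [[0, 0, 0], [0, 0, 0], [0, 0, 0], [0, 0, 0], [0, 0, 0], [0, 0, 0], [0, 0, 0], [0, 0, 0], [0, 0, 0], [0, 0, 0], [0, 0, 0]], "jaw": [1, 1, 1, 1, 1, 1, 1, 1, 1, 1, 1]}}

```text
time_s: 6.6
eef_pos: [0.5281, 0.3199, 0.1418]
tcp_rot: [-3.087, -0.582, 0.0]
force: [-0.3, 0.5, 0.3]
width: 0.0006
finger_force: 0.0
```

The grasp came up empty, so I'll look before retrying.

Emit:
{"name": "step_arm", "arguments": {"slide": [[-40, 30, -20], [-40, 30, -20], [-40, 30, -10], [0, 0, 0]], "rotation": [[0, 0, 0], [0, 0, 0], [0, 0, 0], [0, 0, 0]], "jaw": [-1, -1, -1, -1]}}

```text
time_s: 7.1
eef_pos: [0.4492, 0.1912, 0.1948]
tcp_rot: [-3.087, -0.579, -0.009]
force: [0.0, -0.7, 0.3]
width: 0.0375
finger_force: 0.0
```

```bash
python3 - <<'E'
from h import *
o=bot.get_obs();p,d=snapshot("wrist");print(o["eef_pos"],o["tcp_rot"])
np.savez("w3.npz",p=p,d=d,a=o["eef_pos"],b=o["tcp_rot"])
q,_=snapshot("scene")
w=cv2.resize(p[:,:,::-1],(480,360));s=cv2.resize(q[180:300,200:306,::-1],(318,360),interpolation=cv2.INTER_CUBIC)
cv2.imwrite("pics/w3.png",np.hstack([w,s]))
E
```

```text
[0.4491527  0.19124478 0.19480316] [-3.08726915 -0.57940855 -0.00853569]
```

View pics/w3.png

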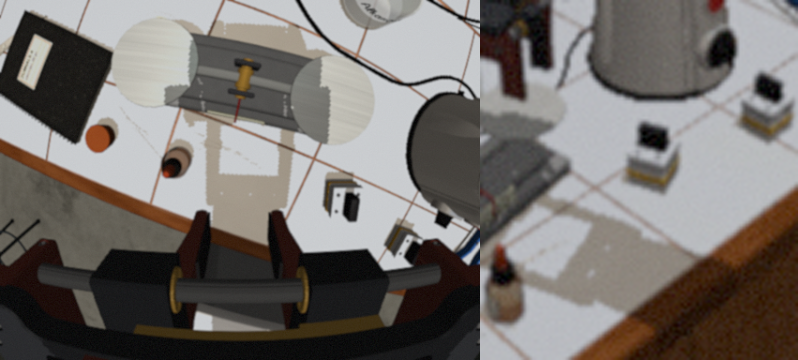

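Cassette A is still standing upright, apparently near its old place ((343,203) in the left panel, (653,155) right). I'll check whether it moved.

```bash
python3 - <<'E'
from h import *
p0=np.load("scene0.npz")["p"];q,d=snapshot("scene");q2,d2=snapshot("side");s0=np.load("side0.npz")["p"]
for nm,a,dd,box in [("sc",p0,np.load("scene0.npz")["d"],(240,210,280,245)),("sc",q,d,(240,210,280,245)),("si",s0,np.load("side0.npz")["d"],(208,176,236,200)),("si",q2,d2,(208,176,236,200))]:
    x,y,X,Y=box;h=cv2.cvtColor(a,cv2.COLOR_RGB2HSV);m=np.zeros(h.shape[:2],np.uint8);m[y:Y,x:X]=cv2.inRange(h,(0,0,0),(180,255,50))[y:Y,x:X]
    P=cloud("scene" if nm=="sc" else "side",dd);v,u=np.nonzero(m);print(nm,u.mean(),v.mean(),len(u),np.median(P[v,u],0).round(4),P[v,u][:,2].max().round(4))
f=np.load("w3.npz");p=f["p"];pose=(f["a"],f["b"])
cv2.imwrite("pics/z3.png",cv2.resize(p[180:245,335:400,::-1],(500,500),interpolation=cv2.INTER_CUBIC))
E
```

```text
sc 258.0470588235294 219.98823529411766 85 [0.4524 0.0327 0.0531] 0.0737
sc 258.425 220.0 80 [0.4526 0.0322 0.053 ] 0.0725
si 224.6875 184.8875 80 [0.4555 0.028  0.0532] 1.0086
si 224.3684210526316 184.27631578947367 76 [0.4545 0.0281 0.0556] 0.0754
```

View pics/z3.png

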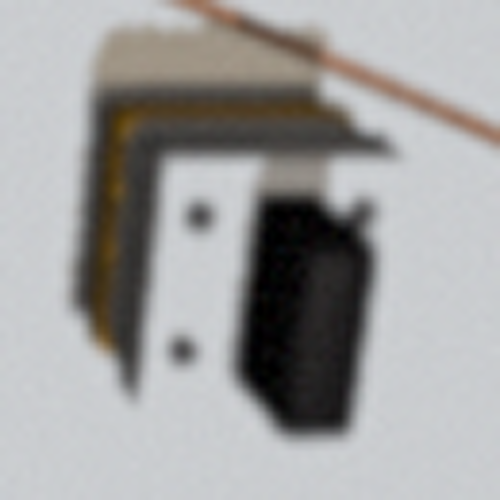

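Emit:
{"name": "step_arm", "arguments": {"slide": [[-19.2, 49.4, 0], [-19.2, 49.4, 0], [-19.2, 49.4, 0], [0, 0, 45], [0, 0, 50], [0, 0, 35], [0, 0, 10], [0, 0, 2], [0, 0, 0], [0, 0, 0], [0, 0, 0], [0, 0, 0], [0, 0, 0], [0, 0, 0], [0, 0, 0], [0, 0, 0], [0, 0, 0], [0, 0, 0]], "rotation": [[0, 0, 0], [0, 0, 0], [0, 0, 0], [0, 0, 0], [0, 0, 0], [0, 0, 0], [0, 0, 0], [0, 0, 0], [0, 0, 0], [0, 0, 0], [0, 0, 0], [0, 0, 0], [0, 0, 0], [0, 0, 0], [0, 0, 0], [0, 0, 0], [0, 0, 0], [0, 0, 0]], "jaw": [-1, -1, -1, -1, -1, -1, -1, -1, 1, 1, 1, 1, 1, 1, 1, 1, 1, 1], "force": 40}}

```text
time_s: 9.55
eef_pos: [0.4498, 0.034, 0.0498]
tcp_rot: [3.087, 0.584, -0.0]
force: [-0.3, 0.6, -0.1]
width: 0.0005
finger_force: 0.0
```

```bash
python3 - <<'E'
from h import *
q,_=snapshot("scene");s,_=snapshot("side");o=bot.get_obs();print(o["width"],o["finger_force"],o["qpos"].round(3))
a=cv2.resize(q[165:265,205:305,::-1],(400,400),interpolation=cv2.INTER_CUBIC);b=cv2.resize(s[130:230,170:270,::-1],(400,400),interpolation=cv2.INTER_CUBIC)
cv2.imwrite("pics/g.png",np.hstack([a,b]))
E
```

```text
0.0003601558907537733 0.0 [ 0.    -0.298  1.861  0.     1.579  1.197]
```

View pics/g.png

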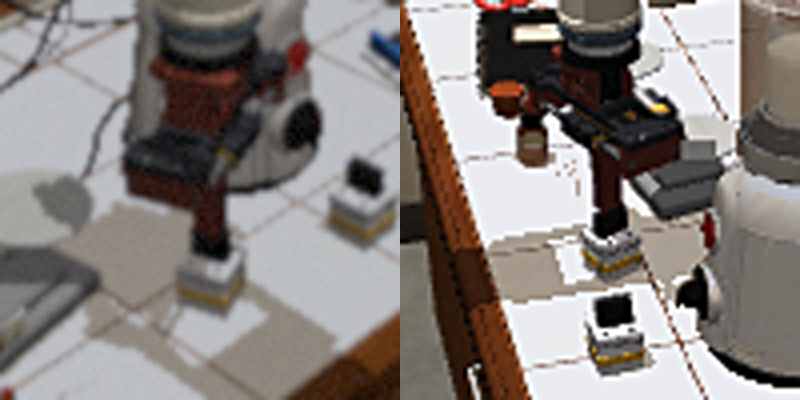

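```bash
python3 - <<'E'
from h import *
for n,c in [("scene",257),("side",221)]:
    q,d=snapshot(n);P=cloud(n,d)
    for v in range(190,240,3) if n=="scene" else range(160,200,3): print(n,v,q[v,c],P[v,c].round(3),P[v,c-4].round(3),q[v,c-4])
E
```

```text
scene 190 [52 23 21] [0.417 0.063 0.224] [0.428 0.068 0.221] [51 29 23]
scene 193 [44 14  4] [0.417 0.063 0.214] [0.43  0.067 0.21 ] [45  4  1]
scene 196 [54 28 23] [0.416 0.064 0.204] [0.432 0.066 0.198] [43 20 20]
scene 199 [49 43 49] [0.415 0.066 0.195] [0.423 0.074 0.195] [31 31 32]
scene 202 [28 27 33] [0.409 0.072 0.191] [0.414 0.083 0.194] [45 38 43]
scene 205 [30 32 36] [0.393 0.088 0.197] [0.404 0.093 0.194] [23 24 25]
scene 208 [42 41 41] [0.392 0.089 0.187] [0.394 0.103 0.193] [20 29 26]
scene 211 [58 46 45] [0.392 0.089 0.176] [0.396 0.101 0.181] [36 22 24]
scene 214 [50 23 24] [0.392 0.089 0.166] [0.397 0.1   0.169] [41 31 26]
scene 217 [47 26 25] [0.394 0.087 0.153] [0.399 0.098 0.156] [54 33 34]
scene 220 [51 28 27] [0.443 0.04  0.087] [0.455 0.046 0.084] [88 78 73]
scene 223 [39 19 16] [0.441 0.041 0.076] [0.46  0.04  0.065] [44 43 40]
scene 226 [ 0  1 10] [0.444 0.038 0.061] [0.46  0.041 0.054] [47 46 42]
scene 229 [63 62 61] [0.446 0.037 0.046] [0.458 0.043 0.044] [116 113 110]
scene 232 [173 175 179] [0.44  0.042 0.041] [0.446 0.055 0.045] [119 116 114]
scene 235 [
[... 474 characters left out ...]
.471 0.229 0.001] [213 210 219]
side 175 [37 16 14] [0.447 0.026 0.107] [0.464 0.197 0.005] [255 255 255]
side 178 [38 16 11] [0.447 0.029 0.092] [0.46  0.177 0.003] [255 255 255]
side 181 [39 16 12] [0.446 0.027 0.079] [0.454 0.153 0.002] [251 254 255]
side 184 [5 4 7] [0.444 0.018 0.071] [ 0.45   0.136 -0.002] [255 255 255]
side 187 [0 0 0] [0.445 0.025 0.052] [0.432 0.043 0.044] [167 168 177]
side 190 [235 238 248] [0.444 0.023 0.04 ] [0.428 0.027 0.04 ] [112 107 106]
side 193 [82 79 78] [0.44  0.007 0.036] [0.427 0.021 0.029] [156 147  88]
side 196 [158 122  58] [0.439 0.005 0.023] [0.429 0.036 0.005] [101  95  99]
side 199 [88 87 88] [0.438 0.004 0.01 ] [0.424 0.016 0.004] [255 255 255]
```

```bash
python3 - <<'E'
from h import *
m=camera_model("wrist");K=m["K"];M=m["mount"]
def wc(d,a,b):
    v,u=np.indices(d.shape);q=np.stack([u-K[0,2],v-K[1,2]],-1)/K[0,0];r=np.linalg.norm(q,axis=-1)
    c=np.concatenate([q*(np.tan(r)/np.maximum(r,1e-9))[...,None]*d[...,None],d[...,None]],-1)
    return R.from_rotvec(b).apply((c@M[:3,:3].T+M[:3,3]).reshape(-1,3)).reshape(c.shape)+a
f=np.load("w2.npz");print("w2 table z",wc(f["d"],f["a"],f["b"])[150:190:10,200:300:25,2].round(3))
o=bot.get_obs();p,d=snapshot("wrist");P=wc(d,o["eef_pos"],o["tcp_rot"])
print(o["eef_pos"]);print(P[40:300:20,100:420:40,2].round(3));np.savez("w4.npz",p=p,d=d,P=P)
# fingers: lowest tool points near centre
T=R.from_rotvec(o["tcp_rot"]).inv().apply((P-o["eef_pos"]).reshape(-1,3)).reshape(P.shape)
k=(abs(T[...,0])<.02)&(abs(T[...,1])<.06)&(d>0)
for z in np.arange(-.1,.06,.01):
    s=k&(abs(T[...,2]-z)<.005);v,u=np.nonzero(s)
    if len(u): print(z.round(2),len(u),T[s][:,1].min().round(3),T[s][:,1].max().round(3),p[s].mean(0).round(),u.mean().round(),v.mean().round())
E
```

```text
w2 table z [[-0.001 -0.001  0.001  0.   ]
 [-0.002 -0.001 -0.001 -0.001]
 [-0.001 -0.001 -0.    -0.   ]
 [-0.001 -0.003 -0.002  0.   ]]
[0.44979519 0.0340207  0.04983724]
[[ 0.083  0.084  0.085  0.084 -0.003 -0.    -0.002  0.   ]
 [ 0.084  0.084  0.083  0.084 -0.001 -0.002 -0.001 -0.002]
 [ 0.025  0.084  0.085 -0.001 -0.002 -0.001 -0.    -0.001]
 [-0.003 -0.001 -0.002 -0.002 -0.001 -0.002 -0.001 -0.   ]
 [-0.002 -0.001 -0.002 -0.001 -0.001 -0.001 -0.001 -0.002]
 [-0.001 -0.    -0.001 -0.001 -0.001 -0.001 -0.002 -0.001]
 [-0.001 -0.001 -0.001 -0.002 -0.003 -0.    -0.002 -0.001]
 [-0.001 -0.001 -0.002 -0.001  0.015 -0.001 -0.    -0.001]
 [-0.    -0.001 -0.    -0.     0.047 -0.002 -0.001 -0.   ]
 [-0.001  0.    -0.001 -0.002  0.069 -0.001 -0.002 -0.002]
 [-0.002 -0.002 -0.001 -0.001  0.092 -0.001 -0.    -0.001]
 [-0.001 -0.002 -0.001 -0.002  0.114 -0.001 -0.001  0.004]
 [-0.002 -0.003  0.163  0.161  0.13   0.162  0.164  0.021]]
-0.09 10 -0.002 0.001 [37. 28. 23.] 255.0 338.0
-0.08 145 -0.003 0.002 [34. 28. 23.] 255.0 284.0
-0.07 505 -0.013 0.012 [36. 22. 19.] 255.0 269.0
-0.06 478 -0.012 0.011 [34. 20. 17.] 255.0 258.0
-0.05 348 -0.01 0.009 [31. 17. 15.] 255.0 248.0
-0.04 308 -0.01 0.008 [30. 16. 14.] 255.0 239.0
-0.03 237 -0.01 0.008 [34. 20. 18.] 254.0 230.0
-0.02 386 -0.009 0.008 [22. 18. 18.] 257.0 219.0
-0.01 126 -0.006 0.008 [16. 16. 16.] 257.0 208.0
-0.0 101 -0.006 0.008 [31. 30. 29.] 257.0 203.0
0.01 2048 -0.021 0.023 [135. 132. 128.] 258.0 215.0
0.03 5 -0.021 0.023 [94. 80. 60.] 262.0 185.0
0.05 3490 -0.06 0.06 [166. 163. 160.] 254.0 199.0
```

```bash
python3 - <<'E'
from h import *
m=camera_model("wrist");K=m["K"];M=m["mount"]
def wt(d):
    v,u=np.indices(d.shape);q=np.stack([u-K[0,2],v-K[1,2]],-1)/K[0,0];r=np.linalg.norm(q,axis=-1)
    c=np.concatenate([q*(np.tan(r)/np.maximum(r,1e-9))[...,None]*d[...,None],d[...,None]],-1)
    return c@M[:3,:3].T+M[:3,3]
for n in ["w2","w3","w4"]:
    f=np.load(n+".npz");T=wt(f["d"]);p=f["p"];k=(abs(T[...,0])<.025)&(abs(T[...,1])<.07)&(f["d"]>0)&(p[...,0]>1.3*p[...,2])&(p.max(-1)<80)
    print(n)
    for z in np.arange(-.07,.03,.01):
        s=k&(abs(T[...,2]-z)<.005)
        if s.sum()>5: print(z.round(2),s.sum(),T[s][:,0].min().round(3),T[s][:,0].max().round(3),T[s][:,1].min().round(3),T[s][:,1].max().round(3),p[s].mean(0).round())
    print("tip z max",np.sort(T[k][:,2])[-20:][::5].round(4))
E
```

```text
w2
-0.07 624 -0.008 0.012 -0.056 0.056 [31. 16. 12.]
-0.06 487 -0.009 0.011 -0.055 0.054 [29. 15. 12.]
-0.05 392 -0.01 0.011 -0.053 0.052 [29. 16. 12.]
-0.04 335 -0.009 0.011 -0.053 0.052 [29. 15. 12.]
-0.03 288 -0.01 0.011 -0.053 0.052 [29. 16. 12.]
-0.02 33 -0.007 0.011 -0.052 0.051 [43. 31. 26.]
tip z max [-0.0239 -0.0237 -0.0222 -0.0215]
w3
-0.07 568 -0.008 0.011 -0.03 0.029 [32. 15. 11.]
-0.06 444 -0.009 0.011 -0.029 0.028 [32. 15. 12.]
-0.05 326 -0.01 0.011 -0.028 0.026 [31. 15. 11.]
-0.04 296 -0.011 0.011 -0.028 0.026 [33. 15. 12.]
-0.03 250 -0.011 0.011 -0.027 0.027 [32. 16. 12.]
-0.02 33 -0.01 0.011 -0.026 0.025 [44. 27. 21.]
tip z max [-0.0232 -0.0224 -0.0215  0.1736]
w4
-0.07 401 0.008 0.011 -0.012 0.011 [29. 13. 10.]
-0.06 382 0.008 0.011 -0.012 0.01 [30. 13. 10.]
-0.05 298 0.007 0.011 -0.01 0.009 [29. 13. 10.]
-0.04 257 0.008 0.011 -0.009 0.008 [29. 12. 10.]
-0.03 188 0.008 0.011 -0.009 0.008 [29. 13. 10.]
-0.02 114 0.008 0.017 -0.008 0.008 [21. 12. 10.]
-0.01 24 0.016 0.017 -0.004 0.006 [7. 6. 4.]
0.0 17 0.016 0.017 -0.004 0.006 [6. 4. 3.]
tip z max [0.0429 0.0515 0.0521 0.0531]
```

The camera, side and scene depths all agree that the pose readout is right. But the real fingertips sit about 22 mm *behind* the TCP, not 8 mm ahead of it, so the jaws closed just above the fin. I'll use the measured value. Before going near the blender I'll check how far the camera housing reaches.

```bash
python3 - <<'E'
from h import *
o=bot.get_obs();Rt=R.from_rotvec(o["tcp_rot"]).inv()
for n in ["side","scene"]:
    q,d=snapshot(n);T=Rt.apply((cloud(n,d)-o["eef_pos"]).reshape(-1,3))
    k=(abs(T[:,0])<.16)&(abs(T[:,1])<.11)&(T[:,2]<-.03)&(T[:,2]>-.3)
    for z in np.arange(-.24,-.03,.02):
        s=T[k&(abs(T[:,2]-z)<.01)]
        if len(s)>8: print(n,z.round(2),len(s),np.percentile(s,[3,97],axis=0)[:,:2].round(3).tolist())
E
```

```text
side -0.24 107 [[-0.04, -0.012], [0.022, 0.042]]
side -0.22 76 [[-0.041, -0.01], [0.027, 0.04]]
side -0.2 106 [[-0.036, -0.027], [0.025, 0.038]]
side -0.18 43 [[-0.034, -0.026], [0.017, 0.02]]
side -0.16 82 [[-0.024, -0.041], [0.019, 0.02]]
side -0.14 294 [[-0.033, -0.08], [0.026, 0.092]]
side -0.12 192 [[-0.035, -0.075], [0.025, 0.086]]
side -0.1 38 [[-0.032, -0.078], [0.024, 0.082]]
side -0.08 29 [[-0.015, -0.011], [0.006, 0.019]]
side -0.06 28 [[-0.014, -0.007], [0.007, 0.016]]
side -0.04 142 [[-0.012, -0.072], [0.158, 0.014]]
scene -0.24 172 [[-0.039, -0.039], [0.026, 0.004]]
scene -0.22 121 [[-0.04, -0.038], [0.026, 0.006]]
scene -0.2 214 [[-0.038, -0.039], [0.029, 0.008]]
scene -0.18 110 [[-0.034, -0.042], [0.025, -0.007]]
scene -0.16 112 [[-0.023, -0.042], [0.018, 0.012]]
scene -0.14 427 [[-0.033, -0.088], [0.027, 0.079]]
scene -0.12 258 [[-0.034, -0.085], [0.027, 0.077]]
scene -0.1 59 [[-0.034, -0.081], [0.027, 0.076]]
scene -0.08 12 [[-0.013, -0.012], [-0.01, 0.008]]
scene -0.06 22 [[-0.014, -0.012], [-0.009, 0.009]]
scene -0.04 424 [[-0.01, -0.088], [0.157, 0.002]]
```

Emit:
{"name": "step_arm", "arguments": {"slide": [[0, 0, 0], [0, 0, 0], [0, 0, 0], [0, 0, 0], [0, 0, 0], [0, 0, 8], [0, 0, 10], [0, 0, 7], [0, 0, 0], [0, 0, 0], [0, 0, 0], [0, 0, 0], [0, 0, 0], [0, 0, 0], [0, 0, 0], [0, 0, 0]], "rotation": [[0, 0, 0], [0, 0, 0], [0, 0, 0], [0, 0, 0], [0, 0, 0], [0, 0, 0], [0, 0, 0], [0, 0, 0], [0, 0, 0], [0, 0, 0], [0, 0, 0], [0, 0, 0], [0, 0, 0], [0, 0, 0], [0, 0, 0], [0, 0, 0]], "jaw": [-0.1, -0.1, -0.1, -0.1, -0.1, -0.1, -0.1, -0.1, 1, 1, 1, 1, 1, 1, 1, 1], "force": 30}}

```text
time_s: 11.9
eef_pos: [0.45, 0.0339, 0.0251]
tcp_rot: [3.087, 0.584, 0.001]
force: [1.5, -1.4, 1.8]
width: 0.0137
finger_force: 30.0
```

Emit:
{"name": "step_arm", "arguments": {"slide": [[0, 0, -10], [0, 0, -55], [0, 0, -60], [0, 0, 0], [0, 0, 0], [0, 0, 0]], "rotation": [[0, 0, 0], [0, 0, 0], [0, 0, 0], [0, 0, 0], [0, 0, 0], [0, 0, 0]], "jaw": [1, 1, 1, 1, 1, 1]}}

```text
time_s: 12.65
eef_pos: [0.4486, 0.0341, 0.1473]
tcp_rot: [-3.086, -0.584, 0.007]
force: [0.0, -0.4, -3.5]
width: 0.0135
finger_force: 30.0
```

```bash
cat > f.py <<'E'
from h import *
F=[]
for i in range(8): snapshot("wrist");F.append(bot.get_obs()["force"])
o=bot.get_obs();print(np.mean(F,0).round(2),np.std(F,0).round(2),o["eef_pos"].round(4),o["width"].round(4),o["finger_force"])
E
python3 f.py
```

```text
Traceback (most recent call last):
  File "f.py", line 4, in <module>
    o=bot.get_obs();print(np.mean(F,0).round(2),np.std(F,0).round(2),o["eef_pos"].round(4),o["width"].round(4),o["finger_force"])
                                                                                           ^^^^^^^^^^^^^^^^
AttributeError: 'float' object has no attribute 'round'
```

Emit:
{"name": "step_arm", "arguments": {"slide": [[29.6, -39.8, 0], [29.6, -39.8, 0], [29.6, -39.8, 0], [29.6, -39.8, 0], [29.6, -39.8, 0], [29.6, -39.8, 0], [0, 0, 0], [0, 0, 20], [0, 0, 12], [0, 0, 4], [0, 0, 0], [0, 0, 0]], "rotation": [[0, 0, 0], [0, 0, 0], [0, 0, 0], [0, 0, 0], [0, 0, 0], [0, 0, 0], [0, 0, 0], [0, 0, 0], [0, 0, 0], [0, 0, 0], [0, 0, 0], [0, 0, 0]], "jaw": [1, 1, 1, 1, 1, 1, 1, 1, 1, 1, 1, 1]}}

```text
time_s: 14.55
eef_pos: [0.5283, 0.321, 0.1147]
tcp_rot: [-3.087, -0.583, -0.002]
force: [-0.5, 0.5, -2.8]
width: 0.0139
finger_force: 30.0
```

```bash
sed -i 's/o\["width"\].round(4)/round(o["width"],4)/' f.py; python3 f.py
```

```text
[ 0.05 -0.26 -3.69] [0.6  0.52 0.46] [0.528  0.3212 0.1139] 0.0138 29.995873868465424
```

Emit:
{"name": "step_arm", "arguments": {"slide": [[0, 0, 2], [0, 0, 2], [0, 0, 2], [0, 0, 2], [0, 0, 2], [0, 0, 1.5], [0, 0, 0]], "rotation": [[0, 0, 0], [0, 0, 0], [0, 0, 0], [0, 0, 0], [0, 0, 0], [0, 0, 0], [0, 0, 0]], "jaw": [1, 1, 1, 1, 1, 1, 1]}}

```text
time_s: 15.82
eef_pos: [0.5279, 0.3212, 0.1023]
tcp_rot: [3.087, 0.584, -0.0]
force: [0.3, -0.6, -3.2]
width: 0.014
finger_force: 30.0
```

Emit:
{"name": "step_arm", "arguments": {"slide": [[0, 0, 0.7], [0, 0, 0.7], [0, 0, 0]], "rotation": [[0, 0, 0], [0, 0, 0], [0, 0, 0]], "jaw": [1, 1, 1]}}

```text
time_s: 16.2
eef_pos: [0.5281, 0.3212, 0.1021]
tcp_rot: [-3.087, -0.584, -0.002]
force: [-2.2, -1.5, 4.1]
width: 0.014
finger_force: 30.0
```

Emit:
{"name": "step_arm", "arguments": {"slide": [[0, 0, 0], [0, 0, 0], [0, 0, 0], [0, 0, -5], [0, 0, -25], [0, 0, -30], [-15.4, 54.7, 0], [-15.4, 54.7, 0], [-15.4, 54.7, 0], [-15.4, 54.7, 0], [-15.4, 54.7, 0], [-15.4, 54.7, 0], [-15.4, 54.7, 0], [-15.4, 54.7, 0], [0, 0, 0], [0, 0, 30], [0, 0, 20], [0, 0, 0]], "rotation": [[0, 0, 0], [0, 0, 0], [0, 0, 0], [0, 0, 0], [0, 0, 9.85], [0, 0, 9.85], [0, 0, 0], [0, 0, 0], [0, 0, 0], [0, 0, 0], [0, 0, 0], [0, 0, 0], [0, 0, 0], [0, 0, 0], [0, 0, 0], [0, 0, 0], [0, 0, 0], [0, 0, 0]], "jaw": [-0.1, -0.1, -0.1, -0.1, -0.1, -0.1, -0.1, -0.1, -0.1, -0.1, -0.1, -0.1, -0.1, -0.1, -0.1, -0.1, -0.1, -0.1]}}

```text
time_s: 18.45
eef_pos: [0.4171, -0.1187, 0.1091]
tcp_rot: [-3.14, -0.049, 0.005]
force: [0.8, 0.7, -0.2]
width: 0.0482
finger_force: 0.0
```

Emit:
{"name": "step_arm", "arguments": {"slide": [[0, 1.5, 40], [0, 0, 30], [0, 0, 10], [0, 0, 4], [0, 0, 0], [0, 0, 0], [0, 0, 0], [0, 0, 0], [0, 0, 0], [0, 0, 0], [0, 0, 0]], "rotation": [[0, 0, 0], [0, 0, 0], [0, 0, 0], [0, 0, 0], [0, 0, 0], [0, 0, 0], [0, 0, 0], [0, 0, 0], [0, 0, 0], [0, 0, 0], [0, 0, 0]], "jaw": [-0.1, -0.1, -0.1, -0.1, 1, 1, 1, 1, 1, 1, 1], "force": 30}}

```text
time_s: 19.82
eef_pos: [0.4181, -0.1214, 0.0272]
tcp_rot: [3.141, 0.047, 0.001]
force: [0.3, 0.4, 3.0]
width: 0.0138
finger_force: 30.0
```

Emit:
{"name": "step_arm", "arguments": {"slide": [[0, 0, -10], [0, 0, -50], [0, 0, -58], [0, 0, 0], [0, -55.1, 0], [0, -55.1, 0], [0, -55.1, 0], [0, -55.1, 0], [37.1, -5, 0], [37.1, -5, 0], [37.1, -5, 0], [37.1, -5, 0], [0, 0, 0], [0, 0, 0], [0, 0, 10], [0, 0, 5], [0, 0, 0]], "rotation": [[0, 0, 0], [0, 0, 0], [0, 0, 0], [0, 0, 0], [0, 0, 0], [0, 0, 0], [0, 0, 0], [0, 0, 0], [0, 0, 0], [0, 0, 0], [0, 0, 0], [0, 0, 0], [0, 0, 0], [0, 0, 0], [0, 0, 0], [0, 0, 0], [0, 0, 0]], "jaw": [1, 1, 1, 1, 1, 1, 1, 1, 1, 1, 1, 1, 1, 1, 1, 1, 1]}}

```text
time_s: 21.95
eef_pos: [0.5583, 0.1232, 0.1293]
tcp_rot: [3.141, 0.047, -0.001]
force: [0.3, -0.0, -2.9]
width: 0.014
finger_force: 30.0
```

```bash
python3 f.py; python3 - <<'E'
from h import *
q,d=snapshot("scene");P=cloud("scene",d);s=P[(P[...,2]>.06)&(P[...,2]<.11)&(np.hypot(P[...,0]-.5595,P[...,1]-.1235)<.045)];print(np.median(s,0),len(s))
s=P[(P[...,2]>.06)&(P[...,2]<.2)&(np.hypot(P[...,0]-.528,P[...,1]-.3205)<.045)];print(np.percentile(s[:,2],[5,20,50,95]))
E
```

```text
[ 0.09  0.13 -2.68] [0.59 0.49 0.5 ] [0.5592 0.1233 0.1302] 0.0138 29.99207317829132
[0.54506532 0.1399356  0.09373484] 281
[0.07629168 0.07779009 0.09642149 0.14575243]
```

Emit:
{"name": "step_arm", "arguments": {"slide": [[0, 0, 3], [0, 0, 3], [0, 0, 2], [0, 0, 1], [0, 0, 0.8], [0, 0, 0], [0, 0, 0]], "rotation": [[0, 0, 0], [0, 0, 0], [0, 0, 0], [0, 0, 0], [0, 0, 0], [0, 0, 0], [0, 0, 0]], "jaw": [1, 1, 1, 1, 1, 1, 1]}}

```text
time_s: 23.28
eef_pos: [0.5592, 0.1234, 0.1203]
tcp_rot: [-3.141, -0.047, -0.0]
force: [-0.2, 0.3, -1.1]
width: 0.014
finger_force: 30.0
```

```bash
python3 f.py
```

```text
[-0.38  0.07 -1.27] [0.45 0.75 0.49] [0.5591 0.1233 0.1203] 0.014 29.993102252483368
```

Emit:
{"name": "step_arm", "arguments": {"slide": [[0, 0, 0.3], [0, 0, 0], [0, 0, 0], [0, 0, 0], [0, 0, 0], [0, 0, -5], [0, 0, -25], [0, 0, -30], [0, 0, -20], [0, 0, 0], [0, 0, 0], [0, 0, 0], [0, 0, 0]], "rotation": [[0, 0, 0], [0, 0, 0], [0, 0, 0], [0, 0, 0], [0, 0, 0], [0, 0, 0], [0, 0, 0], [0, 0, 0], [0, 0, 0], [0, 0, 0], [0, 0, 0], [0, 0, 0], [0, 0, 0]], "jaw": [1, 1, -0.1, -0.1, -0.1, -0.1, -0.1, -0.1, -0.1, -0.1, -0.1, -0.1, -0.1]}}

```text
time_s: 25.3
eef_pos: [0.5587, 0.1233, 0.1988]
tcp_rot: [3.141, 0.047, -0.003]
force: [-0.2, 0.0, 0.2]
width: 0.0483
finger_force: 0.0
```

```bash
cat > pans.py <<'E'
from h import *
for n in ["scene","side"]:
    q,d=snapshot(n);P=cloud(n,d)
    for nm,c in [("left",(.528,.3205)),("right",(.5595,.1235))]:
        r=np.hypot(P[...,0]-c[0],P[...,1]-c[1]);h=q.max(-1)<60
        s=P[(P[...,2]>.065)&(P[...,2]<.105)&(r<.047)&(r>.034)];k=P[(P[...,2]>.12)&(P[...,2]<.17)&(r<.03)&h]
        print(n,nm,np.median(s[:,2]).round(4),len(s),"fin",np.median(k,0).round(4) if len(k) else None,np.max(k[:,2]) if len(k) else None)
E
python3 pans.py
```

```text
scene left 0.0776 209 fin [0.5198 0.3229 0.1403] 0.14996824788432842
scene right 0.0936 173 fin [0.5539 0.1281 0.1549] 0.16539174090239597
side left 0.0786 60 fin [0.5272 0.3141 0.1374] 0.1497310647397528
side right 0.0944 81 fin [0.5595 0.1172 0.1528] 0.1685236081090471
```

Balance settled with the left pan (cassette A) down at 77 mm and the right one up at 93 mm, so A is heavier. The wrist weights agree (about 0.38 kg against 0.27 kg). Next I'll regrip A and lift slowly, so the right pan lowers gently.

Emit:
{"name": "step_arm", "arguments": {"slide": [[-6.3, -49.7, 0], [-6.3, -49.7, 0], [-6.3, -49.7, 0], [-6.3, -49.7, 0], [0, 0, 0], [0, 0, 25], [0, 0, 25], [0, 0, 30], [0, 0, 13], [0, 0, 3.5], [0, 0, 0], [0, 0, 0], [0, 0, 0], [0, 0, 0], [0, 0, 0], [0, 0, 0], [0, 0, 0], [0, 0, 0]], "rotation": [[0, 0, 0], [0, 0, 0], [0, 0, 0], [0, 0, 0], [0, 0, 0], [0, 0, -9.85], [0, 0, -9.85], [0, 0, 0], [0, 0, 0], [0, 0, 0], [0, 0, 0], [0, 0, 0], [0, 0, 0], [0, 0, 0], [0, 0, 0], [0, 0, 0], [0, 0, 0], [0, 0, 0]], "jaw": [-0.1, -0.1, -0.1, -0.1, -0.1, -0.1, -0.1, -0.1, -0.1, -0.1, -0.1, 1, 1, 1, 1, 1, 1, 1], "force": 30}}

```text
time_s: 27.65
eef_pos: [0.528, 0.3213, 0.1035]
tcp_rot: [-3.087, -0.584, -0.0]
force: [-0.5, -0.1, 0.4]
width: 0.0138
finger_force: 30.0
```

Emit:
{"name": "step_arm", "arguments": {"slide": [[0, 0, -1.5], [0, 0, -1.5], [0, 0, -1.5], [0, 0, -1.5], [0, 0, -1.5], [0, 0, -1.5], [0, 0, -1.5], [0, 0, -1.5], [0, 0, -1.5], [0, 0, -1.5], [0, 0, -1.5], [0, 0, -1.5], [0, 0, -5], [0, 0, -10], [0, 0, -14], [0, 0, -14], [0, 0, 0]], "rotation": [[0, 0, 0], [0, 0, 0], [0, 0, 0], [0, 0, 0], [0, 0, 0], [0, 0, 0], [0, 0, 0], [0, 0, 0], [0, 0, 0], [0, 0, 0], [0, 0, 0], [0, 0, 0], [0, 0, 0], [0, 0, 9.15], [0, 0, 9.15], [0, 0, 9.15], [0, 0, 9.15]], "jaw": [1, 1, 1, 1, 1, 1, 1, 1, 1, 1, 1, 1, 1, 1, 1, 1, 1]}}

```text
time_s: 29.78
eef_pos: [0.5284, 0.3216, 0.1663]
tcp_rot: [-3.111, 0.423, -0.003]
force: [-1.1, -0.1, -2.8]
width: 0.0138
finger_force: 30.0
```

Emit:
{"name": "step_arm", "arguments": {"slide": [[-12.4, 52.8, 0], [-12.4, 52.8, 0], [-12.4, 52.8, 0], [-12.4, 52.8, 0], [13.4, 55.5, 0], [13.4, 55.5, 0], [13.4, 55.5, 0], [13.4, 55.5, 0], [13.4, 55.5, 0], [13.4, 55.5, 0], [13.4, 55.5, 0], [13.4, 55.5, 0], [0, 0, 0], [0, 0, 0], [0, 0, 0]], "rotation": [[0, 0, 0], [0, 0, 0], [0, 0, 0], [0, 0, 0], [0, 0, 0], [0, 0, 0], [0, 0, 0], [0, 0, 0], [0, 0, 0], [0, 0, 0], [0, 0, 0], [0, 0, 0], [0, 0, 0], [0, 0, 0], [0, 0, 0]], "jaw": [1, 1, 1, 1, 1, 1, 1, 1, 1, 1, 1, 1, 1, 1, 1]}}

```text
time_s: 31.65
eef_pos: [0.4123, -0.325, 0.1648]
tcp_rot: [-3.114, 0.413, -0.001]
force: [-0.7, 1.0, -2.4]
width: 0.0142
finger_force: 30.0
```

```bash
python3 f.py; python3 pans.py; python3 -c "
from h import *
o=bot.get_obs();t=R.from_rotvec(o['tcp_rot']).as_matrix();print(t.round(4),np.degrees(np.arctan2(t[1,0],t[0,0])))"
```

```text
[-0.3 -0.1 -3.3] [0.36 0.31 0.62] [ 0.412  -0.3259  0.1645] 0.0135 29.992537200450897
scene left 0.0936 291 fin None None
scene right 0.0776 153 fin [0.5514 0.1277 0.1393] 0.15021946426847463
side left 0.0952 22 fin None None
side right 0.0776 33 fin [0.574  0.1165 0.1358] 0.1437088591481711
[[ 0.9651 -0.2617 -0.    ]
 [-0.2617 -0.9651 -0.    ]
 [ 0.      0.     -1.    ]] -15.171800373224574
```

Emit:
{"name": "step_arm", "arguments": {"slide": [[0, 0.8, 45], [0, 0, 45], [0, 0, 25], [0, 0, 9], [0, 0, 2], [0, 0, 1], [0, 0, 1], [0, 0, 0.7], [0, 0, 0], [0, 0, 0]], "rotation": [[0, 0, 0], [0, 0, 0], [0, 0, 0], [0, 0, 0], [0, 0, 0], [0, 0, 0], [0, 0, 0], [0, 0, 0], [0, 0, 0], [0, 0, 0]], "jaw": [1, 1, 1, 1, 1, 1, 1, 1, 1, 1]}}

```text
time_s: 33.4
eef_pos: [0.4117, -0.3269, 0.0357]
tcp_rot: [3.114, -0.415, 0.0]
force: [1.1, 0.2, -3.0]
width: 0.0137
finger_force: 30.0
```

```bash
cat > g.py <<'E'
from h import *
F=[]
for i in range(6): snapshot("wrist");F.append(bot.get_obs()["force"])
o=bot.get_obs();f=np.mean(F,0);x=o["eef_pos"];d=np.array([.9652,-.2616,0]);n=np.array([.2616,.9652,0])
print("t",round(o["time_s"],2),"s-floor mm",round(1e3*(x@d-.548),1),"lat mm",round(1e3*(x@n+.2076),1),"z",x[2].round(4),"F along/lat/z",(f@d).round(2),(f@n).round(2),f[2].round(2),"w",round(o["width"],4))
E
python3 g.py
```

```text
t 33.7 s-floor mm -65.1 lat mm -0.2 z 0.0356 F along/lat/z 0.3 -0.21 -3.13 w 0.0141
```

Emit:
{"name": "step_arm", "arguments": {"slide": [[0, 0, 0.5], [0, 0, 0.5], [0, 0, 0], [0, 0, 0]], "rotation": [[0, 0, 0], [0, 0, 0], [0, 0, 0], [0, 0, 0]], "jaw": [1, 1, 1, 1]}}

```text
time_s: 34.2
eef_pos: [0.4117, -0.3269, 0.0346]
tcp_rot: [3.114, -0.415, 0.0]
force: [1.0, -0.1, -2.3]
width: 0.0136
finger_force: 30.0
```

```bash
python3 g.py
```

```text
t 34.5 s-floor mm -65.1 lat mm -0.3 z 0.0347 F along/lat/z 0.11 0.09 -3.26 w 0.0136
```

Emit:
{"name": "step_arm", "arguments": {"slide": [[0, 0, 0.4], [0, 0, 0.4], [0, 0, 0], [0, 0, 0]], "rotation": [[0, 0, 0], [0, 0, 0], [0, 0, 0], [0, 0, 0]], "jaw": [1, 1, 1, 1]}}

```text
time_s: 35.0
eef_pos: [0.4118, -0.327, 0.0346]
tcp_rot: [3.114, -0.415, 0.001]
force: [-3.5, 2.8, 4.9]
width: 0.0138
finger_force: 30.0
```

```bash
python3 g.py
```

```text
t 35.3 s-floor mm -65.0 lat mm -0.3 z 0.0346 F along/lat/z -3.5 1.02 5.32 w 0.0138
```

Emit:
{"name": "step_arm", "arguments": {"slide": [[0, -0.3, -0.6], [4, 0, 0], [6, 0, 0], [6, 0, 0], [6, 0, 0], [6, 0, 0], [6, 0, 0], [6, 0, 0], [6, 0, 0], [6, 0, 0], [6, 0, 0], [2, 0, 0], [0, 0, 0]], "rotation": [[0, 0, 0], [0, 0, 0], [0, 0, 0], [0, 0, 0], [0, 0, 0], [0, 0, 0], [0, 0, 0], [0, 0, 0], [0, 0, 0], [0, 0, 0], [0, 0, 0], [0, 0, 0], [0, 0, 0]], "jaw": [1, 1, 1, 1, 1, 1, 1, 1, 1, 1, 1, 1, 1]}}

```text
time_s: 36.92
eef_pos: [0.4694, -0.3423, 0.0343]
tcp_rot: [-3.114, 0.415, 0.002]
force: [-4.6, 1.6, 4.9]
width: 0.0139
finger_force: 30.0
```

```bash
python3 g.py
```

```text
t 37.23 s-floor mm -5.5 lat mm 0.0 z 0.0343 F along/lat/z -4.94 0.13 4.69 w 0.0139
```

Emit:
{"name": "step_arm", "arguments": {"slide": [[0, 0, -0.7], [2.5, 0, 0], [2.5, 0, 0], [2.5, 0, 0], [2.5, 0, 0], [2.5, 0, 0], [2.5, 0, 0], [2.5, 0, 0], [2.5, 0, 0], [2.5, 0, 0], [0, 0, 0]], "rotation": [[0, 0, 0], [0, 0, 0], [0, 0, 0], [0, 0, 0], [0, 0, 0], [0, 0, 0], [0, 0, 0], [0, 0, 0], [0, 0, 0], [0, 0, 0], [0, 0, 0]], "jaw": [1, 1, 1, 1, 1, 1, 1, 1, 1, 1, 1]}}

```text
time_s: 38.6
eef_pos: [0.4916, -0.3482, 0.0351]
tcp_rot: [-3.114, 0.415, -0.0]
force: [-0.0, -0.8, -3.4]
width: 0.0136
finger_force: 30.0
```

```bash
python3 g.py
```

```text
t 38.9 s-floor mm 17.3 lat mm 0.0 z 0.0351 F along/lat/z 0.33 0.11 -3.69 w 0.0136
```

Emit:
{"name": "step_arm", "arguments": {"slide": [[1.5, 0, 0], [1.5, 0, 0], [1.5, 0, 0], [1.5, 0, 0], [1, 0, 0], [0, 0, 0]], "rotation": [[0, 0, 0], [0, 0, 0], [0, 0, 0], [0, 0, 0], [0, 0, 0], [0, 0, 0]], "jaw": [1, 1, 1, 1, 1, 1]}}

```text
time_s: 39.65
eef_pos: [0.4982, -0.3501, 0.0351]
tcp_rot: [-3.114, 0.415, 0.0]
force: [-0.8, 0.5, -3.1]
width: 0.0141
finger_force: 30.0
```

Emit:
{"name": "step_arm", "arguments": {"slide": [[1, 0, 0], [1, 0, 0], [0, 0, 0]], "rotation": [[0, 0, 0], [0, 0, 0], [0, 0, 0]], "jaw": [1, 1, 1]}}

```text
time_s: 40.02
eef_pos: [0.5002, -0.3506, 0.0352]
tcp_rot: [-3.114, 0.415, -0.0]
force: [0.6, 0.1, -3.7]
width: 0.0139
finger_force: 30.0
```

```bash
python3 g.py
```

```text
t 40.33 s-floor mm 26.4 lat mm 0.1 z 0.0351 F along/lat/z -0.07 -0.1 -3.42 w 0.0137
```

Emit:
{"name": "step_arm", "arguments": {"slide": [[1, 0, 0], [1, 0, 0], [0, 0, 0]], "rotation": [[0, 0, 0], [0, 0, 0], [0, 0, 0]], "jaw": [1, 1, 1]}}

```text
time_s: 40.7
eef_pos: [0.5021, -0.3511, 0.0351]
tcp_rot: [3.114, -0.415, 0.0]
force: [-0.8, -0.4, -2.6]
width: 0.0141
finger_force: 30.0
```

Emit:
{"name": "step_arm", "arguments": {"slide": [[1, 0, 0], [1, 0, 0], [0, 0, 0]], "rotation": [[0, 0, 0], [0, 0, 0], [0, 0, 0]], "jaw": [1, 1, 1]}}

```text
time_s: 41.08
eef_pos: [0.504, -0.3516, 0.0351]
tcp_rot: [3.114, -0.415, 0.0]
force: [0.3, -0.2, -3.5]
width: 0.0141
finger_force: 30.0
```

```bash
python3 g.py
```

```text
t 41.38 s-floor mm 30.4 lat mm 0.0 z 0.0352 F along/lat/z -0.12 0.0 -3.57 w 0.0133
```

Emit:
{"name": "step_arm", "arguments": {"slide": [[1, 0, 0], [1, 0, 0], [0, 0, 0]], "rotation": [[0, 0, 0], [0, 0, 0], [0, 0, 0]], "jaw": [1, 1, 1]}}

```text
time_s: 41.75
eef_pos: [0.506, -0.3522, 0.0351]
tcp_rot: [3.114, -0.415, 0.0]
force: [0.1, 0.4, -2.7]
width: 0.0139
finger_force: 30.0
```

Emit:
{"name": "step_arm", "arguments": {"slide": [[1, 0, 0], [1, 0, 0], [0, 0, 0]], "rotation": [[0, 0, 0], [0, 0, 0], [0, 0, 0]], "jaw": [1, 1, 1]}}

```text
time_s: 42.12
eef_pos: [0.5079, -0.3527, 0.0351]
tcp_rot: [-3.114, 0.415, -0.0]
force: [-0.3, 0.3, -4.0]
width: 0.0137
finger_force: 30.0
```

```bash
python3 g.py
```

```text
t 42.42 s-floor mm 34.4 lat mm 0.0 z 0.0351 F along/lat/z -0.06 -0.25 -3.68 w 0.0139
```

```bash
python3 - <<'E'
from h import *
w,_=snapshot("wrist");s,_=snapshot("side");q,_=snapshot("scene")
a=cv2.resize(w[60:240,150:360,::-1],(420,360));b=cv2.resize(s[205:285,215:300,::-1],(380,360),interpolation=cv2.INTER_CUBIC)
cv2.imwrite("pics/c.png",np.hstack([a,b]))
E
```

```text
(no output)
```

View pics/c.png

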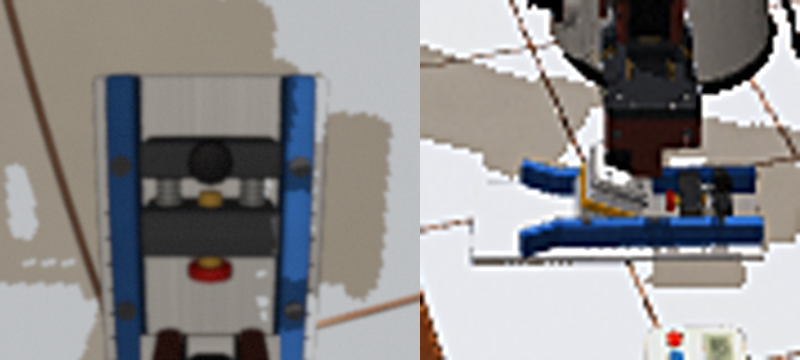

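The pin is still out (red head at (210,270) left panel). In the right panel the cassette looks pitched nose-down in the jaws, so I'll measure that from depth.

```bash
cat > tilt.py <<'E'
from h import *
o=bot.get_obs();x=o["eef_pos"];d=np.array([.9652,-.2616,0]);n=np.array([.2616,.9652,0])
for nm in ["side","scene"]:
    q,dd=snapshot(nm);P=cloud(nm,dd);S=(P-x)@d*1e3;L=(P-x)@n*1e3;Z=P[...,2]*1e3
    k=(abs(S)<40)&(abs(L)<27)&(Z>29)&(Z<75)
    for a in range(-35,36,7):
        s=k&(abs(S-a)<3.5)
        if s.sum()>2: print(nm,a,s.sum(),"L",np.percentile(L[s],[5,95]).round(),"Z",np.percentile(Z[s],[5,50,95]).round(1),q[s].mean(0).round())
E
python3 tilt.py
```

```text
side -35 34 L [-24.  16.] Z [33.9 63.1 68.9] [170. 163. 155.]
side -28 28 L [-24.  -1.] Z [33.2 59.3 68.6] [124. 116. 105.]
side -21 29 L [-25.  -6.] Z [33.8 56.2 73.2] [115. 110. 102.]
side -14 29 L [-26.  -6.] Z [34.  56.7 69. ] [109. 104. 101.]
side -7 30 L [-26. -10.] Z [33.7 50.3 72.6] [88. 78. 76.]
side 0 19 L [-22.  -8.] Z [38.  52.1 71.1] [89. 79. 78.]
side 7 7 L [-25. -15.] Z [29.7 69.1 72.7] [48. 28. 25.]
side 14 6 L [-21.  21.] Z [29.4 31.3 33. ] [68. 32. 48.]
side 21 7 L [-25.  26.] Z [29.3 30.1 34.2] [78. 69. 91.]
side 28 20 L [-22.  17.] Z [31.  36.1 41.1] [37. 36. 38.]
side 35 22 L [-25.  17.] Z [30.1 37.1 40.4] [37. 37. 41.]
scene -35 19 L [-0. 21.] Z [35.6 58.4 65.8] [115. 110. 105.]
scene -28 23 L [-6. 23.] Z [35.5 62.6 73.3] [77. 74. 70.]
scene -21 12 L [ 5. 23.] Z [33.7 57.1 69.2] [74. 70. 67.]
scene -14 18 L [-1. 23.] Z [31.8 56.1 71.5] [60. 52. 49.]
scene -7 19 L [ 3. 25.] Z [30.7 53.4 72.2] [68. 60. 60.]
scene 0 9 L [12. 25.] Z [33.6 51.8 71.1] [54. 42. 42.]
scene 7 5 L [12. 24.] Z [37.3 64.7 72.1] [39. 33. 41.]
scene 28 16 L [-10.  22.] Z [30.3 34.8 38.3] [40. 39. 41.]
scene 35 9 L [-7. 20.] Z [33.  35.1 37.6] [41. 40. 41.]
```

```bash
python3 - <<'E'
from h import *
o=bot.get_obs();x=o["eef_pos"];d=np.array([.9652,-.2616,0]);n=np.array([.2616,.9652,0])
for nm in ["side","scene"]:
    q,dd=snapshot(nm);P=cloud(nm,dd);S=(P-x)@d*1e3;L=(P-x)@n*1e3;Z=P[...,2]*1e3
    h=cv2.cvtColor(q,cv2.COLOR_RGB2HSV)
    y=(cv2.inRange(h,(14,90,60),(32,255,255))>0)&(abs(S+20)<50)&(abs(L)<40)&(Z<90)
    for nm2,k in [("yellow",y),("lid",(q.min(-1)>150)&(abs(S+20)<40)&(abs(L)<24)&(Z>32)&(Z<90))]:
        print(nm,nm2,k.sum())
        if k.sum()>4:
            A=np.c_[S[k],L[k],Z[k]];i=np.argsort(A[:,0]);print(A[i][::max(1,len(i)//14)].round().tolist())
    if nm=="side": np.savez("t.npz",q=q)
    cr=q[205:285,215:300] if nm=="side" else q[140:220,260:345]
    z=cv2.resize(cr[:,:,::-1],(400,380),interpolation=cv2.INTER_CUBIC);ims=[z] if nm=="side" else ims+[z]
cv2.imwrite("pics/t.png",np.hstack(ims))
E
```

```text
side yellow 34
[[-47.0, -21.0, 40.0], [-46.0, -13.0, 42.0], [-46.0, -5.0, 44.0], [-46.0, 7.0, 42.0], [-46.0, 17.0, 43.0], [-43.0, -24.0, 43.0], [-40.0, -24.0, 39.0], [-40.0, -22.0, 41.0], [-37.0, -24.0, 39.0], [-33.0, -20.0, 40.0], [-30.0, -22.0, 32.0], [-27.0, -23.0, 33.0], [-24.0, -26.0, 36.0], [-20.0, -26.0, 35.0], [-17.0, -21.0, 31.0], [-10.0, -19.0, 30.0], [24.0, 1.0, 29.0]]
side lid 54
[[-50.0, -18.0, 34.0], [-50.0, -8.0, 38.0], [-49.0, 8.0, 37.0], [-43.0, -13.0, 51.0], [-43.0, 2.0, 50.0], [-43.0, 20.0, 49.0], [-37.0, -17.0, 67.0], [-36.0, 1.0, 64.0], [-36.0, 13.0, 67.0], [-33.0, -16.0, 66.0], [-33.0, -1.0, 66.0], [-33.0, 17.0, 64.0], [-30.0, -9.0, 60.0], [-26.0, -5.0, 60.0], [-23.0, -9.0, 60.0], [-20.0, -11.0, 57.0], [-17.0, -20.0, 56.0], [-14.0, -17.0, 58.0]]
scene yellow 15
[[-49.0, 8.0, 38.0], [-48.0, 17.0, 41.0], [-48.0, 7.0, 42.0], [-47.0, 11.0, 39.0], [-47.0, 12.0, 43.0], [-47.0, 22.0, 46.0], [-45.0, 15.0, 43.0], [-44.0, 23.0, 40.0], [-42.0, 17.0, 37.0], [-41.0, 21.0, 43.0], [-36.0, 22.0, 41.0], [-33.0, 19.0, 33.0], [-27.0, 19.0, 34.0], [-25.0, 23.0, 35.0], [-15.0, 20.0, 32.0]]
scene lid 2
```

The measured pitch is about 22° nose-down: friction turned the fin in the pads. I'll raise slightly, pitch the tool 22° to level it, set it down flat and release. Then I'll push it from behind, low down, with closed fingers.

Emit:
{"name": "step_arm", "arguments": {"slide": [[0, 0, -5], [0, 0, 0], [0, 0, 0], [0, 0, 0], [0, 0, 0], [0, 0, 0]], "rotation": [[0, 0, 0], [0, 7.4, 0], [0, 7.4, 0], [0, 7.4, 0], [0, 0, 0], [0, 0, 0]], "jaw": [1, 1, 1, 1, 1, 1]}}

```text
time_s: 43.52
eef_pos: [0.5082, -0.3532, 0.0415]
tcp_rot: [3.007, -0.401, 0.589]
force: [-0.4, -1.0, -2.5]
width: 0.0139
finger_force: 30.0
```

```bash
cat > lev.py <<'E'
from h import *
o=bot.get_obs();d=np.array([.9652,-.2616,0]);n=np.array([.2616,.9652,0]);print(round(o["time_s"],2),o["eef_pos"].round(4),o["force"].round(1),"TCP s",round(1e3*(o["eef_pos"]@d-.548),1))
for nm in ["side","scene"]:
    q,dd=snapshot(nm);P=cloud(nm,dd);S=P@d*1e3-548;L=P@n*1e3+207.6;Z=P[...,2]*1e3
    h=cv2.cvtColor(q,cv2.COLOR_RGB2HSV)
    k=(cv2.inRange(h,(14,90,60),(32,255,255))>0)&(abs(S)<60)&(abs(L)<32)&(Z<60)
    A=np.c_[S[k],L[k],Z[k]];i=np.argsort(A[:,0]);print(nm,"yellow",A[i][::max(1,len(i)//12)].round().tolist())
    k=(q.min(-1)>140)&(abs(S)<60)&(abs(L)<22)&(Z>36)&(Z<75);A=np.c_[S[k],Z[k]];i=np.argsort(A[:,0]);print(" lid",A[i][::max(1,len(i)//12)].round().tolist())
E
python3 lev.py
```

```text
43.52 [ 0.5082 -0.3532  0.0415] [-0.4 -1.  -2.5] TCP s 34.9
side yellow [[-9.0, -27.0, 37.0], [-9.0, -24.0, 38.0], [-6.0, -22.0, 32.0], [-2.0, -23.0, 33.0], [1.0, -22.0, 32.0], [4.0, -24.0, 34.0], [8.0, -21.0, 32.0], [11.0, -24.0, 34.0], [14.0, -24.0, 33.0], [18.0, -20.0, 30.0], [21.0, -28.0, 38.0], [24.0, -24.0, 34.0], [27.0, -24.0, 33.0], [31.0, -23.0, 33.0], [34.0, -22.0, 32.0], [58.0, -3.0, 28.0], [58.0, -2.0, 31.0], [58.0, -3.0, 24.0]]
 lid [[-8.0, 58.0], [-8.0, 60.0], [-6.0, 58.0], [-5.0, 57.0], [-5.0, 56.0], [-5.0, 57.0], [-2.0, 61.0], [4.0, 57.0], [5.0, 54.0], [8.0, 55.0], [11.0, 59.0], [11.0, 53.0], [14.0, 54.0], [14.0, 57.0], [18.0, 56.0], [21.0, 60.0], [21.0, 60.0], [28.0, 55.0], [31.0, 58.0], [31.0, 61.0], [31.0, 52.0]]
scene yellow [[-13.0, -12.0, 35.0], [-12.0, 9.0, 28.0], [-11.0, -10.0, 30.0], [-11.0, 19.0, 31.0], [-11.0, 14.0, 33.0], [-10.0, -21.0, 31.0], [-9.0, -2.0, 27.0], [-8.0, 2.0, 28.0], [-6.0, 20.0, 29.0], [-3.0, 23.0, 37.0], [7.0, 19.0, 30.0], [14.0, 24.0, 32.0], [24.0, 21.0, 30.0], [48.0, 8.0, 31.0]]
 lid [[-6.0, 56.0]]
```

Emit:
{"name": "step_arm", "arguments": {"slide": [[-1.1, 0, 2.8], [-0.75, 0, 1.85], [-0.37, 0, 0.93], [0, 0, 0], [0, 0, 0]], "rotation": [[0, 0, 0], [0, 0, 0], [0, 0, 0], [0, 0, 0], [0, 0, 0]], "jaw": [1, 1, 1, 1, 1]}}

```text
time_s: 44.25
eef_pos: [0.509, -0.3532, 0.0373]
tcp_rot: [3.006, -0.399, 0.593]
force: [-6.1, 5.3, 10.8]
width: 0.0134
finger_force: 30.0
```

Emit:
{"name": "step_arm", "arguments": {"slide": [[-0.3, 0, 0.7], [0, 0, 0]], "rotation": [[0, 0, 0], [0, 0, 0]], "jaw": [1, 1]}}

```text
time_s: 44.5
eef_pos: [0.5092, -0.3532, 0.0374]
tcp_rot: [3.005, -0.399, 0.594]
force: [-7.9, 5.4, 13.2]
width: 0.0137
finger_force: 30.0
```

Emit:
{"name": "step_arm", "arguments": {"slide": [[0.6, 0, -1.4], [0, 0, 0], [0, 0, 0], [0, 0, 0], [0, 0, -8], [0, 0, -25], [0, 0, -30], [0, 0, 0], [0, 0, 0], [0, 0, 0], [0, 0, 0]], "rotation": [[0, 0, 0], [0, 0, 0], [0, 0, 0], [0, 0, 0], [0, 0, 0], [0, 0, 0], [0, 0, 0], [0, -7.4, 0], [0, -7.4, 0], [0, -7.4, 0], [0, 0, 0]], "jaw": [1, 1, -0.3, -0.3, -0.3, -0.3, -0.3, 1, 1, 1, 1]}}

```text
time_s: 45.88
eef_pos: [0.4861, -0.3463, 0.0916]
tcp_rot: [-3.113, 0.413, 0.003]
force: [-1.0, -0.0, -0.4]
width: 0.0205
finger_force: 0.0
```

```bash
python3 lev.py; python3 -c "
from h import *
t=R.from_rotvec(bot.get_obs()['tcp_rot']).as_matrix();print(t.round(3))"
```

```text
45.88 [ 0.4861 -0.3463  0.0916] [-1.  -0.  -0.4] TCP s 11.7
side yellow [[-9.0, -25.0, 31.0], [-9.0, -19.0, 30.0], [-9.0, -17.0, 33.0], [34.0, -20.0, 30.0], [58.0, -1.0, 30.0], [59.0, 2.0, 24.0], [59.0, 1.0, 20.0]]
 lid [[-9.0, 51.0], [-8.0, 53.0], [-8.0, 51.0], [-5.0, 54.0], [-2.0, 53.0], [1.0, 52.0], [5.0, 52.0], [8.0, 53.0], [11.0, 53.0], [14.0, 53.0], [21.0, 53.0], [31.0, 49.0], [31.0, 52.0], [32.0, 50.0]]
scene yellow [[-13.0, 10.0, 29.0], [-12.0, 0.0, 30.0], [-11.0, -1.0, 24.0], [-11.0, -11.0, 25.0], [-11.0, -6.0, 27.0], [-11.0, 3.0, 21.0], [-10.0, -7.0, 21.0], [-10.0, 13.0, 28.0], [-8.0, 11.0, 22.0], [-7.0, 15.0, 27.0], [-6.0, 4.0, 18.0]]
 lid [[-11.0, 51.0], [-10.0, 54.0], [-10.0, 50.0], [-10.0, 51.0], [-9.0, 51.0], [-9.0, 52.0], [-5.0, 50.0], [-4.0, 52.0], [-3.0, 48.0], [-2.0, 51.0], [-1.0, 48.0], [2.0, 50.0], [2.0, 52.0], [3.0, 50.0], [4.0, 53.0], [6.0, 53.0], [11.0, 50.0], [14.0, 51.0], [14.0, 53.0]]
[[ 0.965 -0.262  0.001]
 [-0.262 -0.965  0.   ]
 [ 0.001 -0.    -1.   ]]
```

Cassette now stands flat in the channel (lid level at about 51 mm, rear face at about −10 mm). Next I'll go behind it with closed fingers.

Emit:
{"name": "step_arm", "arguments": {"slide": [[-24, 0.5, 0], [-24, 0, 0], [0, 0, 0], [0, 0, 40], [0, 0, 35], [0, 0, 15], [0, 0, 0], [4, 0, 0], [4, 0, 0], [2, 0, 0], [0, 0, 0], [0, 0, 0]], "rotation": [[0, 0, 0], [0, 0, 0], [0, 0, 0], [0, 0, 0], [0, 0, 0], [0, 0, 0], [0, 0, 0], [0, 0, 0], [0, 0, 0], [0, 0, 0], [0, 0, 0], [0, 0, 0]], "jaw": [1, 1, 1, 1, 1, 1, 1, 1, 1, 1, 1, 1]}}

```text
time_s: 47.48
eef_pos: [0.4481, -0.337, 0.0033]
tcp_rot: [3.114, -0.415, -0.0]
force: [0.7, 0.1, 1.1]
width: 0.0007
finger_force: 0.0
```

```bash
python3 g.py
```

```text
t 47.77 s-floor mm -27.4 lat mm -0.4 z 0.0032 F along/lat/z 0.25 0.23 0.21 w 0.0007
```

Emit:
{"name": "step_arm", "arguments": {"slide": [[2, 0, 0], [2, 0, 0], [2, 0, 0], [2, 0, 0], [2, 0, 0], [2, 0, 0], [2, 0, 0], [1, 0, 0], [0, 0, 0]], "rotation": [[0, 0, 0], [0, 0, 0], [0, 0, 0], [0, 0, 0], [0, 0, 0], [0, 0, 0], [0, 0, 0], [0, 0, 0], [0, 0, 0]], "jaw": [1, 1, 1, 1, 1, 1, 1, 1, 1]}}

```text
time_s: 48.9
eef_pos: [0.4627, -0.341, 0.0032]
tcp_rot: [3.114, -0.415, 0.0]
force: [-3.0, 0.9, 1.5]
width: 0.0002
finger_force: 1.7
```

```bash
python3 g.py
```

```text
t 49.2 s-floor mm -12.2 lat mm -0.5 z 0.0032 F along/lat/z -2.79 -0.35 1.55 w 0.0004
```

Emit:
{"name": "step_arm", "arguments": {"slide": [[1, 0, 0], [1, 0, 0], [1, 0, 0], [0, 0, 0]], "rotation": [[0, 0, 0], [0, 0, 0], [0, 0, 0], [0, 0, 0]], "jaw": [1, 1, 1, 1]}}

```text
time_s: 49.7
eef_pos: [0.4656, -0.3417, 0.0032]
tcp_rot: [-3.114, 0.415, -0.0]
force: [-3.5, 0.5, 3.7]
width: 0.0002
finger_force: 1.8
```

Emit:
{"name": "step_arm", "arguments": {"slide": [[1, 0, 0], [1, 0, 0], [0, 0, 0]], "rotation": [[0, 0, 0], [0, 0, 0], [0, 0, 0]], "jaw": [1, 1, 1]}}

```text
time_s: 50.08
eef_pos: [0.4676, -0.3422, 0.0032]
tcp_rot: [3.114, -0.415, 0.0]
force: [-3.8, 1.2, 2.3]
width: 0.0005
finger_force: 1.8
```

Emit:
{"name": "step_arm", "arguments": {"slide": [[1, 0, 0], [1, 0, 0], [0, 0, 0]], "rotation": [[0, 0, 0], [0, 0, 0], [0, 0, 0]], "jaw": [1, 1, 1]}}

```text
time_s: 50.45
eef_pos: [0.4695, -0.3428, 0.0032]
tcp_rot: [3.114, -0.415, 0.0]
force: [-3.2, 0.6, 2.4]
width: 0.0002
finger_force: 1.8
```

```bash
python3 g.py
```

```text
t 50.75 s-floor mm -5.2 lat mm -0.4 z 0.0032 F along/lat/z -3.13 0.05 2.28 w 0.0004
```

Emit:
{"name": "step_arm", "arguments": {"slide": [[1, 0, 0], [1, 0, 0], [0, 0, 0]], "rotation": [[0, 0, 0], [0, 0, 0], [0, 0, 0]], "jaw": [1, 1, 1]}}

```text
time_s: 51.12
eef_pos: [0.4704, -0.343, 0.0032]
tcp_rot: [-3.114, 0.415, 0.003]
force: [-7.7, 2.5, 4.3]
width: 0.0004
finger_force: 3.7
```

Emit:
{"name": "step_arm", "arguments": {"slide": [[1, 0, 0], [1, 0, 0], [0, 0, 0]], "rotation": [[0, 0, 0], [0, 0, 0], [0, 0, 0]], "jaw": [1, 1, 1]}}

```text
time_s: 51.5
eef_pos: [0.4717, -0.3434, 0.0033]
tcp_rot: [-3.113, 0.415, 0.005]
force: [-9.5, 3.6, 5.4]
width: 0.0003
finger_force: 5.0
```

Emit:
{"name": "step_arm", "arguments": {"slide": [[1, 0, 0], [1, 0, 0], [0, 0, 0]], "rotation": [[0, 0, 0], [0, 0, 0], [0, 0, 0]], "jaw": [1, 1, 1]}}

```text
time_s: 51.88
eef_pos: [0.4736, -0.3439, 0.0032]
tcp_rot: [-3.113, 0.415, 0.006]
force: [-9.8, 3.3, 6.7]
width: 0.0001
finger_force: 5.1
```

Emit:
{"name": "step_arm", "arguments": {"slide": [[1, 0, 0], [1, 0, 0], [0, 0, 0]], "rotation": [[0, 0, 0], [0, 0, 0], [0, 0, 0]], "jaw": [1, 1, 1]}}

```text
time_s: 52.25
eef_pos: [0.4755, -0.3445, 0.0033]
tcp_rot: [-3.113, 0.415, 0.006]
force: [-9.8, 3.6, 7.0]
width: 0.0006
finger_force: 5.1
```

Emit:
{"name": "step_arm", "arguments": {"slide": [[1, 0, 0], [0, 0, 0]], "rotation": [[0, 0, 0], [0, 0, 0]], "jaw": [1, 1]}}

```text
time_s: 52.5
eef_pos: [0.4765, -0.3447, 0.0033]
tcp_rot: [-3.113, 0.415, 0.005]
force: [-9.6, 3.7, 6.3]
width: 0.0004
finger_force: 5.2
```

```bash
python3 g.py
```

```text
t 52.8 s-floor mm 2.1 lat mm -0.5 z 0.0033 F along/lat/z -10.19 0.34 6.13 w 0.0005
```

Pin sliding at a steady ~10 N (about 3 N of it floor friction). I'll continue in 1 mm steps until the force rises.

Emit:
{"name": "step_arm", "arguments": {"slide": [[1, 0, 0], [0, 0, 0]], "rotation": [[0, 0, 0], [0, 0, 0]], "jaw": [1, 1]}}

```text
time_s: 53.05
eef_pos: [0.4774, -0.345, 0.0033]
tcp_rot: [-3.113, 0.415, 0.006]
force: [-9.3, 2.7, 6.3]
width: 0.0006
finger_force: 5.2
```

Emit:
{"name": "step_arm", "arguments": {"slide": [[0.7, 0, 0], [0, 0, 0]], "rotation": [[0, 0, 0], [0, 0, 0]], "jaw": [1, 1]}}

```text
time_s: 53.3
eef_pos: [0.4781, -0.3452, 0.0033]
tcp_rot: [-3.113, 0.415, 0.005]
force: [-9.7, 3.3, 6.7]
width: 0.0007
finger_force: 5.2
```

```bash
python3 g.py
```

```text
t 53.6 s-floor mm 3.8 lat mm -0.5 z 0.0033 F along/lat/z -9.61 -0.09 5.98 w 0.0004
```

Emit:
{"name": "step_arm", "arguments": {"slide": [[0.8, 0, 0], [0, 0, 0]], "rotation": [[0, 0, 0], [0, 0, 0]], "jaw": [1, 1]}}

```text
time_s: 53.85
eef_pos: [0.4789, -0.3454, 0.0033]
tcp_rot: [-3.113, 0.415, 0.006]
force: [-10.4, 2.9, 5.1]
width: 0.0008
finger_force: 5.2
```

Emit:
{"name": "step_arm", "arguments": {"slide": [[0.8, 0, 0], [0, 0, 0]], "rotation": [[0, 0, 0], [0, 0, 0]], "jaw": [1, 1]}}

```text
time_s: 54.1
eef_pos: [0.4792, -0.3455, 0.0033]
tcp_rot: [-3.113, 0.416, 0.007]
force: [-10.7, 3.8, 6.9]
width: 0.0007
finger_force: 6.1
```

```bash
python3 g.py; python3 lev.py
```

```text
t 54.4 s-floor mm 4.9 lat mm -0.5 z 0.0033 F along/lat/z -12.11 0.64 7.33 w 0.0008
54.4 [ 0.4792 -0.3455  0.0033] [-11.2   3.4   7.4] TCP s 4.9
side yellow [[18.0, -18.0, 28.0], [37.0, -24.0, 33.0], [41.0, -23.0, 33.0], [44.0, -25.0, 34.0], [47.0, -23.0, 33.0], [51.0, -22.0, 31.0], [54.0, -24.0, 33.0], [57.0, -24.0, 33.0]]
 lid [[21.0, 51.0], [24.0, 48.0], [27.0, 50.0], [30.0, 53.0], [34.0, 52.0], [44.0, 53.0], [44.0, 55.0], [47.0, 52.0], [47.0, 55.0], [54.0, 51.0], [54.0, 52.0], [57.0, 48.0], [57.0, 51.0], [57.0, 52.0], [58.0, 52.0], [58.0, 48.0], [58.0, 53.0], [59.0, 52.0], [59.0, 48.0]]
scene yellow [[12.0, 15.0, 25.0], [14.0, 14.0, 29.0], [15.0, 8.0, 26.0], [18.0, 5.0, 19.0], [18.0, 16.0, 27.0]]
 lid []
```

Emit:
{"name": "step_arm", "arguments": {"slide": [[0.6, 0, 0], [0, 0, 0]], "rotation": [[0, 0, 0], [0, 0, 0]], "jaw": [1, 1]}}

```text
time_s: 54.75
eef_pos: [0.4795, -0.3456, 0.0033]
tcp_rot: [-3.113, 0.416, 0.008]
force: [-12.1, 4.3, 8.7]
width: 0.0007
finger_force: 6.7
```

```bash
python3 g.py
```

```text
t 55.05 s-floor mm 5.2 lat mm -0.5 z 0.0033 F along/lat/z -13.18 0.82 7.96 w 0.0001
```

The force climbed past the plateau to about 13 N, so the pin is home and the buffer has started to give. I'll back off gently, clear the cassette and check.

Emit:
{"name": "step_arm", "arguments": {"slide": [[-0.7, 0, 0], [-0.7, 0, 0], [-1, 0, 0], [-1.5, 0, 0], [-4, 0, 0], [-15, 0, 0], [-15, 0, 0], [0, 0, -40], [0, 0, -50], [0, 0, -50], [-30, 0, 0], [0, 0, 0], [0, 0, 0]], "rotation": [[0, 0, 0], [0, 0, 0], [0, 0, 0], [0, 0, 0], [0, 0, 0], [0, 0, 0], [0, 0, 0], [0, 0, 0], [0, 0, 0], [0, 0, 0], [0, 0, 0], [0, 0, 0], [0, 0, 0]], "jaw": [1, 1, 1, 1, 1, 1, 1, 1, 1, 1, 1, 1, 1]}}

```text
time_s: 56.68
eef_pos: [0.4165, -0.3282, 0.1425]
tcp_rot: [-3.114, 0.415, 0.0]
force: [1.0, -0.1, -0.0]
width: 0.0
finger_force: 0.0
```

```bash
python3 lev.py; python3 pans.py; python3 - <<'E'
from h import *
w,_=snapshot("wrist");q,_=snapshot("scene")
a=cv2.resize(w[:,:,::-1],(480,360));b=cv2.resize(q[140:310,130:280,::-1],(318,360),interpolation=cv2.INTER_CUBIC)
cv2.imwrite("pics/end.png",np.hstack([a,b]))
E
```

```text
56.67 [ 0.4165 -0.3282  0.1425] [ 1.  -0.1 -0. ] TCP s -60.1
side yellow [[18.0, -18.0, 29.0], [34.0, -20.0, 30.0], [37.0, -25.0, 34.0], [41.0, -19.0, 29.0], [44.0, -20.0, 30.0], [47.0, -23.0, 32.0], [51.0, -21.0, 31.0], [54.0, -23.0, 32.0], [57.0, -23.0, 32.0]]
 lid [[15.0, 46.0], [18.0, 52.0], [18.0, 50.0], [19.0, 51.0], [21.0, 53.0], [31.0, 49.0], [34.0, 51.0], [41.0, 50.0], [44.0, 48.0], [50.0, 53.0], [55.0, 49.0], [57.0, 52.0], [58.0, 54.0], [59.0, 53.0]]
scene yellow [[15.0, 3.0, 25.0], [15.0, -6.0, 26.0], [15.0, -6.0, 31.0], [16.0, -17.0, 22.0], [16.0, -2.0, 27.0], [16.0, 17.0, 29.0], [16.0, 7.0, 21.0], [16.0, 7.0, 26.0], [16.0, -13.0, 24.0], [16.0, -3.0, 22.0], [17.0, 11.0, 22.0], [17.0, -18.0, 26.0], [17.0, -9.0, 20.0], [19.0, 10.0, 25.0]]
 lid [[18.0, 48.0], [19.0, 52.0], [20.0, 52.0], [30.0, 50.0]]
scene left 0.0937 289 fin None None
scene right 0.0776 158 fin [0.552  0.1274 0.1381] 0.1486710422689479
side left 0.095 23 fin None None
side right 0.0783 24 fin None None
```

View pics/end.png

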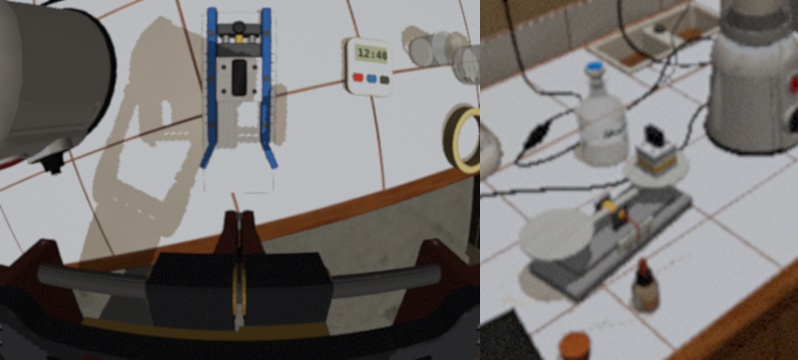

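Wrist view: the heavier cassette stands upright in the channel at about (238,78), right against the stop with no red pin visible. Right panel: the lighter one stands on its pan at about (655,150), and the bystanders are in place. Handing in.

```bash
python3 -c "
from rig import bot
print(bot.hand_in())"
```

```text
the job is handed in; nothing more can be done
None
```

Handed in at about 57 s: cassette_1/2 identity isn't visible, but the heavier one (~0.38 kg, against ~0.27 kg) stands upright in the channel with the pin pushed in at up to ~13 N of wrist force, and the lighter one is still on the right pan. Two hitches on the way: the fingertips are really ~30 mm shorter than `bot.tips_ahead` says, so my first two grasps closed above the fin, and the cassette pitched about 22° in the jaws while sliding, so I levelled it, released it and pushed it home from behind.

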